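Load two agar dishes into the spring magazine

ROBOT

A 6-joint arm with a two-finger parallel gripper is mounted at the origin on the work surface. World frame = base frame: x ahead of the robot, y to its left, z up, the work surface at z = 0. Lengths are in m, angles in rad, forces in N, time in s.
With the tool pointing down it reaches from about 0.375 to 0.9 m from the base axis. Payload 3.1 kg.
Tool frame: the origin (TCP) lies on the centre line of the jaws, within the pads' length; the fingertips stand 19 mm ahead of it and the grasp point (between the pads) is the TCP; z points along the fingers, y is the direction in which the jaws open and shut (so a half turn about z gives the same grasp; the last joint's range is limited). The gripper opens to 85 mm and grips with 20 to 120 N. Pads are 22 mm wide; open, the fingers measure 114 mm over their backs; the gripper's body (76 mm by 85 mm) begins 54 mm behind the grasp point. The pads swing forward as they close: fully open they stand 13 mm farther back than shut.
Start: joints at [1.01, 0.527, 1.433, -0, 1.181, -0.178], TCP at [0.233, 0.58, 0.25] pointing down, gripper open.
Joint ranges: [-3.08, 3.08], [-0.75, 2.2], [0.22, 2.44], [-1.43, 4.57], [0, 2.65], [-2.85, 2.85]. Speed limits (rad/s): [2.79, 2.79, 3.14, 3.14, 3.14, 3.14].

INTERFACE

Orientations are given as a unit quaternion [x, y, z, w].
In Python, from station import manip, imaging, workorder gives the robot as it stands.
- The arm moves only by the shell command python3 -m creep 'ROWS' [FORCE]. ROWS is a JSON object of lists of equal length, an entry for each row: "claw": the finger opening in cm, from 0 to 8.54; "dp": the shift along the tool's x, y, z in cm, a list of three; "roll": the turn about the tool's z in rad. In form: {"claw": [claw, ...], "dp": [[dx, dy, dz], ...], "roll": [roll, ...]}. A call has 1 to 12 rows; each row is the pose to reach, as a shift and turn from the pose commanded when the call began, along the tool's axes at that moment; what a row does not reach only later rows make up. A row lasts 1/10 s, in which the tool goes at most 50 mm and 8.59 degrees, less where a joint would pass 70% of its speed; a pose out of reach is approached as far as the arm can. A call with a gripper value outside its range is refused whole. The fingers move at their own pace and stop on an object; FORCE is the grip in N (left out, the last holds). Time passes only in rows, so rows that repeat a pose let the fingers close. It gives the time, the measured TCP pose, the force and the opening at its end, in the units of the state.
- manip.sense(): the state, without advancing time (a new reading comes with each control period).
- imaging.snapshot(name): name is "side" or "top" or "wrist"; returns a dict with "image" (480x640x3 uint8, red, green, blue), "z_map" (480x640 float32, m along the optical axis (not along the pixel's ray), 0 where there is no reading), "vfov" (degrees; the focal length in pixels is half the picture's height over the tangent of half this angle, whatever the lens; pixels are square), "cx", "cy" (the principal point, pixels), "dist" ([k1, k2, p1, p2, k3] as OpenCV has them; the pictures are not rectified), "R" (3x3) and "t" (3): a world point X has camera coordinates R X + t. Camera axes: x right, y down, z forward; pixel columns grow to the right and rows downward; lengths in m; the calibration is good to about 2 mm. A picture is of the moment at which its call begins.
- workorder.sign_off(): hands the job in, once; it reports no verdict.
The state is a dict: "t": time; "q": joint angles; "qd": joint speeds; "tau": joint torques, N m; "tcp_pos": TCP position; "tool_rot": TCP orientation; "force": force on the tool from outside, world axes, zero at the start; "ft_torque": the same for the moment, N m; "finger_gap": opening from 0.0 (shut) to 1.0 (fully open).
Only numpy, scipy, OpenCV 4.12 (cv2) and the standard library are available. Lean on these libraries where they do the work, as an engineer would, in place of code of your own. Each camera call takes 0.05 s, during which the arm holds its last target.

TASK

Load both lidded red-agar dishes, the one on the worktop and the one on the tip box, into the leaning spring magazine, in either order, lids facing out of the mouth. Set each dish squarely in the mouth and press it down the column until both purple latch bolts snap shut over its lid; latch the first and let go of it before you bring the second. Keep the dishes from tipping past about 60 degrees, leave the tip box, bottle and flask standing where they are, and end with your hand clear.

Things in the scene. Friction and masses are not known exactly. Their poses are not given: they have to be found in the camera images.
- column: Open dish column, fixed, leaning 30 deg from vertical, its mouth towards the robot. Origin: on its axis at the underside level of the latch bolts, 151 mm up. z: along the axis out of the mouth; y: level, sideways; x: away from the robot and up. Four 8 mm guide rods, 48 deg either side of x front and back, leave a round way 66 mm wide up to z = 24 mm. Below: deck plate, top at z = -58 mm.
- mouth (a point): Mouth of the column: on its axis at z = 40 mm, where the guide rods, flared outward from z = 24 mm to a way 82 mm wide, end with 4 mm round tips. Nothing stands above it.
- slot (a point): Finger slot: the column is open towards +y and -y between the rods, 40 mm wide (along x), from z = -44 mm up, so fingers that hold a dish across y can go down with it. This point lies at the +y edge of a dish, 32 mm from the axis, z = 0.
- mag_foot (a point): Middle of the underside of the magazine's white base, 170 mm deep (from 75 mm nearer the robot to 95 mm beyond this point), 150 mm wide, 45 mm high, fixed to the worktop; a white block 90 mm square leans up from it to the column.
- follower (a joint): White spring plate, 48 mm across, on which the dishes sit. Value in m: 0 = fully up (empty), its top at z = 0 of the column; grows down the column, 0.044 = bottom stop. Pushes back with 3 N at 0 plus 280 N/m: 7.8 N with one dish latched (0.017), 12.5 N with two (0.034). While a dish is driven between the bolts they add up to about 5 N.
- latch_front (a joint): Purple spring bolt on the robot's side of the mouth, 20 mm wide. Value in m: 0 = sprung in, nose 27.5 mm from the axis; 0.003 to 0.006 as a lid passes; 0.008 = fully out. Underside at z = 0 of the column, top bevelled 60 deg from z = 2 mm (nose) to 12 mm, so a pressed lid drives it out; it snaps back once the lid's top is below z = 0. Housing, knob: 39 to 72 mm from the axis, up to z = 14 mm.
- latch_rear (a joint): The same latch bolt on the far (+x) side of the mouth; the same sizes and values.
- dish_a: Round lidded dish, dark red agar, 28 to 53 g, 17 mm high: clear lid 64 mm across from 10 to 17 mm above its underside (it stays on), base 52 mm across below. Stands on the worktop. Origin: centre of the underside; z out of the lid. Along the column's z its origin lies at 0 to 2 mm when set in the mouth, -17 mm latched, -34 mm as the lower of two. Press the lid 3 to 8 mm below z = 0 to latch it.
- dish_b: A second dish, the same in every way; it stands on the lid of the tip box, its underside 64 mm above the worktop.
- tip_box: Pipette-tip box, black base and pale blue clear flat lid, 122 x 84 x 64 mm, about 0.45 kg, loose. Origin: centre of its underside; x along its length.
- bottle: Glass bottle with purple cap, 70 mm across, 150 mm high, loose. Origin: centre of its underside. To be left alone.
- flask: Conical glass flask, 82 mm across at its foot, 120 mm high, loose. Origin: centre of its underside. To be left alone.

How it is judged:
On the way, in this order (a step that is already met when the one before it is completed fails the run):
1. one dish is latched in the column and let go, the other not yet brought to it (value of joint each of latch_front, latch_rear below 0.0025 m and ((z of dish_a in the frame of column between -0.0205 and -0.0145 m and x of dish_a in the frame of column between -0.006 and 0.006 m and y of dish_a in the frame of column between -0.006 and 0.006 m and angle between the z axis of dish_a and the z axis of column, either way round below 0.08 rad and angle between dish_a's own z axis and vertical below 1 rad and contact force between the fingers and dish_a below 0.3 N and distance between dish_b and column above 0.06 m) or (z of dish_b in the frame of column between -0.0205 and -0.0145 m and x of dish_b in the frame of column between -0.006 and 0.006 m and y of dish_b in the frame of column between -0.006 and 0.006 m and angle between the z axis of dish_b and the z axis of column, either way round below 0.08 rad and angle between dish_b's own z axis and vertical below 1 rad and contact force between the fingers and dish_b below 0.3 N and distance between dish_a and column above 0.06 m))), for 0.2 s.
2. the second dish is latched on top of the first (value of joint each of latch_front, latch_rear below 0.0025 m and ((z of dish_a in the frame of column between -0.0385 and -0.0305 m and x of dish_a in the frame of column between -0.006 and 0.006 m and y of dish_a in the frame of column between -0.006 and 0.006 m and angle between the z axis of each of dish_a, dish_b and the z axis of column, either way round below 0.08 rad and angle between each of dish_a, dish_b's own z axis and vertical below 1 rad and z of dish_b in the frame of column between -0.0205 and -0.0145 m and x of dish_b in the frame of column between -0.006 and 0.006 m and y of dish_b in the frame of column between -0.006 and 0.006 m) or (z of dish_b in the frame of column between -0.0385 and -0.0305 m and x of dish_b in the frame of column between -0.006 and 0.006 m and y of dish_b in the frame of column between -0.006 and 0.006 m and angle between the z axis of each of dish_b, dish_a and the z axis of column, either way round below 0.08 rad and angle between each of dish_b, dish_a's own z axis and vertical below 1 rad and z of dish_a in the frame of column between -0.0205 and -0.0145 m and x of dish_a in the frame of column between -0.006 and 0.006 m and y of dish_a in the frame of column between -0.006 and 0.006 m))), for 0.2 s.
At the end, for the whole second after the job is handed in: Both dishes rest square in the column, lids outward, the upper underside 14.5-20.5 mm and the lower 30.5-38.5 mm below latch level, within 6 mm of the axis and 0.08 rad; bolts back in (under 2.5 mm), follower over 30 mm down; tip box, bottle, flask upright, moved under 20 mm (all of step 2 and value of joint follower above 0.03 m and linear speed of each of dish_a, dish_b below 0.02 m/s and angle between each of tip_box, bottle, flask's own z axis and vertical below 0.1 rad and distance of each of tip_box, bottle, flask from where it was at the start of the episode below 0.02 m); the robot touches nothing.
It fails at once if a dish is tipped past about 60 degrees (angle between any of dish_a, dish_b's own z axis and vertical above 1.1 rad).
It fails at once if the tip box, bottle or flask is knocked over or shifted by more than 20 mm (distance of any of tip_box, bottle, flask from where it was at the start of the episode above 0.02 m or angle between any of tip_box, bottle, flask's own z axis and vertical above 0.3 rad).
It also fails if it takes over 67 s, if anything falls off the work surface, if the arm or the gripper's body presses on something with over 40 N, if the wrist force passes 120 N, or if a joint passes its speed limit or range.

## Working session

There is one attempt and no reset: what is moved stays moved. The work goes in short steps, Python scripts to look and compute and a shell command to move; the robot and the scene stay as the last step left them, time stands still between calls to the robot, and variables do not carry over. Pictures are saved under pics/ and viewed, and the job is handed in when it is done.

```bash
ls -la; mkdir -p pics
cat > h.py <<'E'
import numpy as np, cv2
from station import manip, imaging, workorder
from scipy.spatial.transform import Rotation as Ro
def K(s):
    f=240/np.tan(np.radians(s["vfov"])/2); return np.array([[f,0,s["cx"]],[0,f,s["cy"]],[0,0,1]])
def ray(s,uv):
    p=cv2.undistortPoints(np.array(uv,float).reshape(-1,1,2),K(s),np.array(s["dist"],float)).reshape(-1,2)
    return np.c_[p,np.ones(len(p))]
def pts(s,uv):  # world from depth
    uv=np.array(uv).reshape(-1,2); z=s["z_map"][uv[:,1].astype(int),uv[:,0].astype(int)]
    return (ray(s,uv)*z[:,None]-s["t"])@np.array(s["R"])
def plane(s,uv,h):
    d=ray(s,uv)@np.array(s["R"]); c=-np.array(s["R"]).T@s["t"]
    return c+d*((h-c[2])/d[:,2])[:,None]
def proj(s,X):
    return cv2.projectPoints(np.array(X,float).reshape(-1,1,3),cv2.Rodrigues(np.array(s["R"],float))[0],np.array(s["t"],float),K(s),np.array(s["dist"],float))[0].reshape(-1,2)
def snap(n,f=None):
    s=imaging.snapshot(n)
    if f: cv2.imwrite(f"pics/{f}.png",s["image"][:,:,::-1])
    return s
E
python3 - <<'E'
from h import *
st=manip.sense()
for k in st: print(k,np.round(st[k],4))
import pickle
D={}
for n in("side","top","wrist"):
    s=snap(n,n+"0");D[n]=s
    print(n,s["vfov"],-np.array(s["R"]).T@s["t"],np.array(s["R"])[2],s["dist"])
pickle.dump(D,open("d0.pkl","wb"))
E
```

```text
total 12
drwxr-xr-x  3 agent agent 4096 Dec  6 08:57 .
drwxr-xr-x 23 root  root  4096 Dec  6 08:57 ..
drwxr-xr-x  2 agent agent 4096 Dec  6 08:57 pics
t 0.0
q [ 1.0095  0.5285  1.4339  0.      1.1814 -0.1785]
qd [-0.001   0.0003 -0.0003 -0.0004  0.0017 -0.0013]
tau [ 1.00000e-04 -4.42344e+01 -1.78023e+01 -1.00000e-04  8.30000e-03
  0.00000e+00]
tcp_pos [0.233  0.5792 0.2493]
tool_rot [ 1.902e-01  9.817e-01 -1.000e-03 -4.000e-04]
force [ 0.5478 -0.0858 -0.1459]
ft_torque [0.0054 0.0545 0.0042]
finger_gap 0.9971
side 55.33337416515956 [ 0.11378476 -0.55853466  0.64165874] [ 0.53382214  0.61273381 -0.58274454] [0.03655358 0.         0.         0.         0.        ]
top 42.114068345434724 [ 0.37388813 -0.02244244  1.43114491] [ 0.14459198  0.02555493 -0.98916131] [-0.19570772  0.          0.          0.          0.        ]
wrist 65.26715843445774 [0.17203908 0.60421443 0.37371522] [ 0.2421059  -0.09927107 -0.96515801] [0.02779206 0.         0.         0.         0.        ]
```

View pics/side0.png

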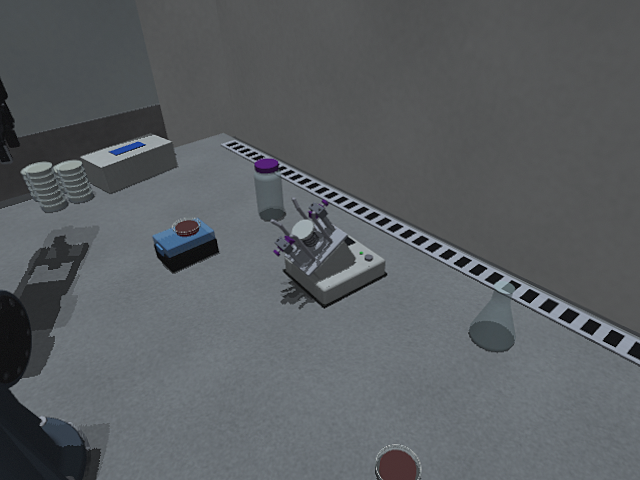

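View pics/top0.png

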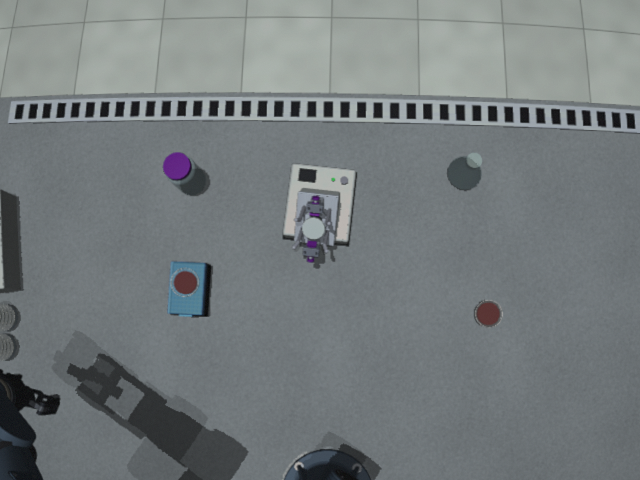

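View pics/wrist0.png

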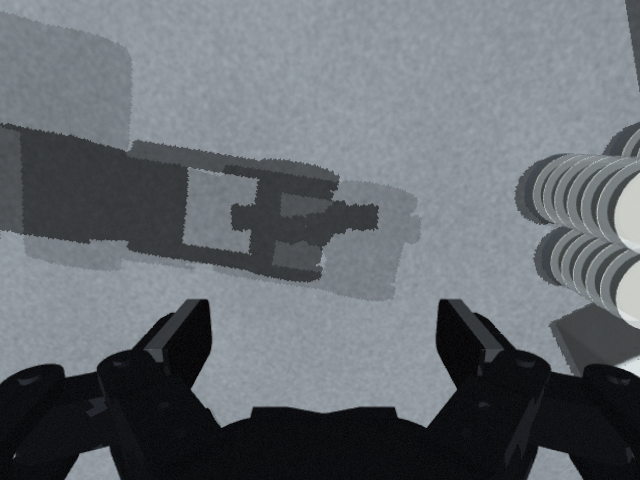

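Run:
```python
from h import *
import pickle
D=pickle.load(open("d0.pkl","rb"))
for n in("top","side"):
    s=D[n]; im=s["image"].astype(int); r,g,b=im[...,0],im[...,1],im[...,2]
    red=((r>g*1.5)&(r>b*1.5)&(r>50)).astype(np.uint8)
    pur=((r>g*1.6)&(b>g*1.6)&(b>60)).astype(np.uint8)
    for nm,m in(("red",red),("pur",pur)):
        c,l,st,ce=cv2.connectedComponentsWithStats(m)
        for i in range(1,c):
            if st[i,4]>12:
                ys,xs=np.where(l==i); z=s["z_map"][ys,xs]; P=pts(s,np.c_[xs,ys]); 
                print(n,nm,st[i],ce[i].round(1),np.median(P,0).round(4), "planes",plane(s,[ce[i]],0.010).round(4),plane(s,[ce[i]],0.074).round(4))
    wh=((r>150)&(abs(r-b)<30)&(g>150)).astype(np.uint8)
    c,l,st,ce=cv2.connectedComponentsWithStats(wh)
    for i in range(1,c):
        if 100<st[i,4]<8000:
            ys,xs=np.where(l==i);P=pts(s,np.c_[xs,ys]);print(n,"white",st[i],ce[i].round(1),np.median(P,0).round(4))
# crops
t=D["top"]["image"][140:290,250:380,::-1]; cv2.imwrite("pics/topc.png",cv2.resize(t,None,fx=5,fy=4*1.0,interpolation=2)[:600])
cv2.imwrite("pics/topc.png",cv2.resize(t,None,fx=4,fy=4,interpolation=2))
t=D["side"]["image"][180:320,250:410,::-1]; cv2.imwrite("pics/sidec.png",cv2.resize(t,None,fx=4,fy=4,interpolation=2))
```

```text
top red [175 272  21  21 360] [185.  282.2] [0.4691 0.3232 0.0797] planes [[0.474  0.3408 0.01  ]] [[0.4695 0.3244 0.074 ]]
top red [478 303  21  21 364] [487.8 313.2] [ 0.4187 -0.3571  0.0152] planes [[ 0.4186 -0.3584  0.01  ]] [[ 0.4165 -0.3433  0.074 ]]
top pur [163 153  28  27 566] [176.4 165.7] [0.7149 0.3396 0.1482] planes [[0.7519 0.3789 0.01  ]] [[0.7349 0.3608 0.074 ]]
top pur [313 196   6   4  20] [315.6 197.8] [0.639  0.0339 0.1941] planes [[0.6788 0.0429 0.01  ]] [[0.6651 0.04   0.074 ]]
top pur [310 213   9   4  24] [313.9 214.2] [0.6087 0.0376 0.1777] planes [[0.6399 0.0458 0.01  ]] [[0.628  0.0427 0.074 ]]
top pur [307 241  10   7  57] [311.5 243.8] [0.5523 0.0422 0.1408] planes [[0.5705 0.0494 0.01  ]] [[0.5617 0.0462 0.074 ]]
top pur [308 258   6   4  14] [310.8 259.9] [0.5198 0.0434 0.1253] planes [[0.533 0.05  0.01 ]] [[0.5259 0.0467 0.074 ]]
top white [  86    0   78   21 1349] [126.   9.] [ 1.605   0.8578 -0.7511]
top white [168   0  77  17 966] [211.3   8.6] [ 1.5926  0.4992 -0.7512]
top white [ 247    0   84   17 1355] [289.4   7.7] [ 1.5961  0.1996 -0.7508]
to
[... 1622 characters left out ...]
01  ]] [[ 0.409  -0.3848  0.074 ]]
side pur [255 159  23  10 189] [265.9 163.4] [0.7158 0.3392 0.1506] planes [[0.8875 0.595  0.01  ]] [[0.8091 0.4781 0.074 ]]
side pur [322 199   6   5  15] [324.7 201.4] [0.6387 0.0319 0.1953] planes [[0.8574 0.2779 0.01  ]] [[0.782  0.1931 0.074 ]]
side pur [285 236   9   6  33] [288.1 238.5] [0.549  0.0422 0.1438] planes [[0.6679 0.2035 0.01  ]] [[0.6118 0.1263 0.074 ]]
side white [ 81 135  90  32 851] [123.6 150.8] [0.522  0.8235 0.0864]
side white [ 319  186  299  166 1677] [464.1 263.9] [ 0.8957 -0.151   0.005 ]
side white [292 220  21  19 269] [302.4 228.3] [0.5844 0.0392 0.1535]
side white [318 236  65  53 712] [352.2 264.8] [ 0.686  -0.0201  0.0457]
```

View pics/topc.png

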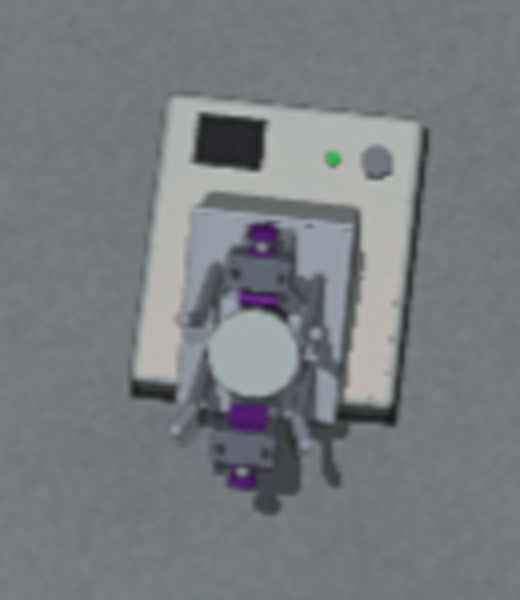

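View pics/sidec.png

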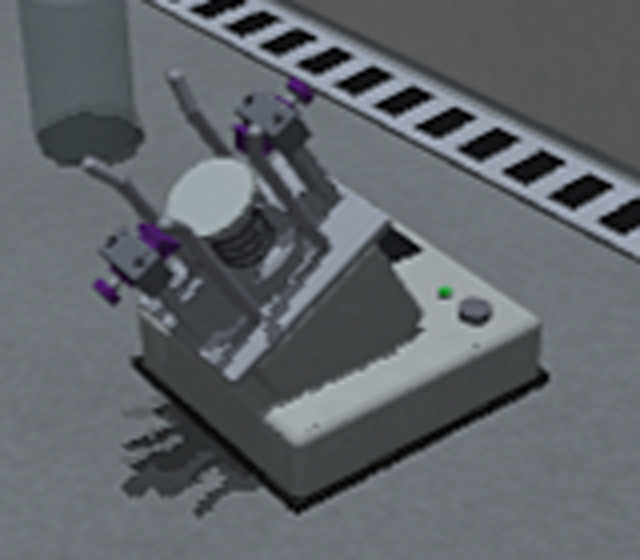

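Run:
```python
from h import *
import pickle
D=pickle.load(open("d0.pkl","rb"))
s=D["top"]
f=lambda a:np.array(a)/4+[250,140]-.375
c=np.array([(168,97),(424,123),(396,408),(133,383)])
P=plane(s,f(c),0.045);print(P.round(4))
e=P[0]-P[3];print("yaw L",np.degrees(np.arctan2(e[1],e[0])));e=P[1]-P[2];print(np.degrees(np.arctan2(e[1],e[0])))
e=P[0]-P[1];print("yaw far",np.degrees(np.arctan2(e[1],e[0]))-90);e=P[3]-P[2];print(np.degrees(np.arctan2(e[1],e[0]))-90)
print("center",P.mean(0), np.linalg.norm(P[0]-P[1]),np.linalg.norm(P[0]-P[3]))
# depth based: follower plane fit, rods' tips
im=s["image"].astype(int); r,g,b=im[...,0],im[...,1],im[...,2]
for n in("top","side"):
    s=D[n];im=s["image"].astype(int);r,g,b=im[...,0],im[...,1],im[...,2]
    m=((r>150)&(abs(r-b)<30)&(g>150)).astype(np.uint8)
    uv=proj(s,[[.584,.04,.151]])[0].astype(int)
    k,l,st,ce=cv2.connectedComponentsWithStats(m);ys,xs=np.where(l==l[uv[1],uv[0]]);Q=pts(s,np.c_[xs,ys])
    A=np.c_[Q[:,:2],np.ones(len(Q))];co=np.linalg.lstsq(A,Q[:,2],rcond=None)[0];nrm=np.array([-co[0],-co[1],1]);nrm/=np.linalg.norm(nrm)
    print(n,"n",nrm,np.degrees(np.arccos(nrm[2])),"yaw",np.degrees(np.arctan2(-nrm[1],-nrm[0])),Q.mean(0),((Q.max(0)+Q.min(0))/2))
    # rods: points of high z around
    ys,xs=np.mgrid[180:280,280:345] if n=="top" else np.mgrid[180:300,260:350]
    Q=pts(s,np.c_[xs.ravel(),ys.ravel()]); 
    for psi in(-4.6,-5.5):
        p=np.radians(psi);h=np.array([np.cos(p),np.sin(p),0]);zc=-.5*h+[0,0,.866];xc=.866*h+[0,0,.5];yc=np.cross(zc,xc)
        L=(Q-[.5845,.0395,.151])@np.c_[xc,yc,zc]
        k=(L[:,2]>.034)&(L[:,2]<.06)&(np.abs(L[:,:2])<.06).all(1)
        for sx in(-1,1):
            for sy in(-1,1):
                kk=k&(L[:,0]*sx>0)&(L[:,1]*sy>0);print(n,psi,sx,sy,kk.sum(),L[kk].mean(0).round(4))
# bottle, flask, tipbox
s=D["top"]
m=(b>r*1.25)&(b>90)&(g>r); k,l,st,ce=cv2.connectedComponentsWithStats(m.astype(np.uint8))
```

```text
[[ 0.7501  0.0987  0.045 ]
 [ 0.7374 -0.0485  0.045 ]
 [ 0.5723 -0.0356  0.045 ]
 [ 0.5834  0.1128  0.045 ]]
yaw L -4.828073836155829
-4.471045244017081
yaw far -4.925707097258325
-4.255336707856145
center [0.66078392 0.03183979 0.045     ] 0.14782652624842282 0.1673085757197253
top n [0.92123217 0.24963008 0.29835568] 72.64113180632312 yaw -164.83841694777453 [0.58375615 0.04008803 0.15418467] [0.48874152 0.01936154 0.78290433]
top -4.6 -1 -1 20 [-0.0295 -0.0306  0.04  ]
top -4.6 -1 1 18 [-0.0297  0.0343  0.0398]
top -4.6 1 -1 16 [ 0.0285 -0.0313  0.041 ]
top -4.6 1 1 17 [0.0286 0.0338 0.0383]
top -5.5 -1 -1 20 [-0.0291 -0.0313  0.0397]
top -5.5 -1 1 18 [-0.0302  0.0336  0.04  ]
top -5.5 1 -1 16 [ 0.0289 -0.0312  0.0407]
top -5.5 1 1 17 [0.0282 0.0339 0.0386]
side n [0.14241391 0.54023573 0.82937545] 33.96536503344643 yaw -104.76802076331491 [0.5816255  0.03505277 0.15675766] [ 0.35901868 -0.24810013  0.39237329]
side -4.6 -1 -1 25 [-0.03   -0.0334  0.0412]
side -4.6 -1 1 28 [-0.0295  0.0317  0.0399]
side -4.6 1 -1 24 [ 0.0276 -0.0337  0.0409]
side -4.6 1 1 27 [0.0284 0.0307 0.0399]
side -5.5 -1 -1 25 [-0.0295 -0.0341  0.041 ]
side -5.5 -1 1 28 [-0.0299  0.031   0.0401]
side -5.5 1 -1 23 [ 0.0279 -0.0337  0.0409]
side -5.5 1 1 27 [0.0279 0.0308 0.0401]
```

```bash
python3 -m creep '{"claw":[8.5,8.5,8.5,8.5,8.5,8.5,8.5,8.5,8.5,8.5,8.5,8.5],"dp":[[-3,-1.5,0],[-6,-3,0],[-9,-4.5,0],[-12,-6,0],[-15,-7.5,0],[-19,-9,0],[-23,-11,0],[-27,-13,0],[-30,-14.2,0],[-31.4,-15,0],[-31.4,-15,0],[-31.4,-15,0]],"roll":[-0.1,-0.2,-0.3,-0.3,-0.3,-0.3,-0.3,-0.3,-0.3,-0.3,-0.3,-0.3]}'
python3 - <<'E'
from h import *
st=manip.sense(); print(st["tcp_pos"],Ro.from_quat(st["tool_rot"]).as_matrix().round(3),st["force"])
s=snap("wrist","w1")
im=s["image"].astype(int);r,g,b=im[...,0],im[...,1],im[...,2]
m=((r>g*1.4)&(r>b*1.4)&(r>50)).astype(np.uint8)
k,l,t,c=cv2.connectedComponentsWithStats(m)
for i in range(1,k):
    if t[i,4]>100: print(t[i],c[i],plane(s,[c[i]],.08), plane(s,[[t[i,0]+t[i,2]/2,t[i,1]+t[i,3]/2]],.08))
E
```

```text
t: 1.35
tcp_pos: [0.4676, 0.3238, 0.2501]
tool_rot: [0.041, 0.999, 0.0, -0.001]
force: [-0.8, -0.2, 1.0]
finger_gap: 0.997
[0.46763973 0.32381427 0.25006001] [[-0.997  0.083 -0.002]
 [ 0.083  0.997  0.   ]
 [ 0.002  0.    -1.   ]] [-0.82444399 -0.16634025  0.97857047]
[ 295  195   62   62 3044] [325.74638633 225.55321945] [[0.46791038 0.32578832 0.08      ]] [[0.46829393 0.3259619  0.08      ]]
```

View pics/w1.png

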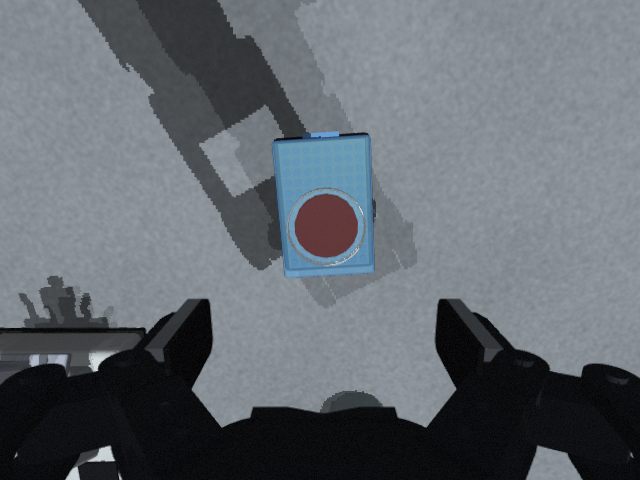

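Run:
```python
from h import *
s=snap("wrist");st=manip.sense()
ys,xs=np.mgrid[290:400:1,140:520:1];Q=pts(s,np.c_[xs.ravel(),ys.ravel()]);R=Ro.from_quat(st["tool_rot"]).as_matrix()
L=(Q-st["tcp_pos"])@R; z=s["z_map"][290:400,140:520].ravel(); k=(z>.01)&(L[:,2]<.06)&(abs(L[:,0])<.03)
for sg in(-1,1):
    kk=k&(L[:,1]*sg>0.0);A=L[kk];print(kk.sum(),A.min(0),A.max(0)); i=A[:,2].argmax();print(A[i]); print(np.percentile(A[:,2],[50,90,95,99]), A[A[:,2]>np.percentile(A[:,2],97)].mean(0))
```

```text
5698 [-0.01184089 -0.05654107 -0.06188316] [ 0.01828207 -0.02485396  0.00621672]
[ 0.00171984 -0.04278254  0.00621672]
[-0.02383075 -0.00345903 -0.00011641  0.0037019 ] [ 0.00033217 -0.04280314  0.00328418]
6347 [-0.01183762  0.02450579 -0.06183444] [0.01785684 0.05638869 0.00586372]
[-0.00440833  0.0425304   0.00586372]
[-0.02648257 -0.0042858  -0.00063447  0.00361018] [0.00052615 0.04242087 0.00291551]
```

```bash
python3 -m creep '{"claw":[8.5,8.5,8.5,8.5,8.5,8.5,8.5,8.5],"dp":[[0.25,0.1,4],[0.25,0.1,8],[0.25,0.1,11],[0.25,0.1,13],[0.25,0.1,15],[0.25,0.1,16],[0.25,0.1,16.5],[0.25,0.1,16.5]],"roll":[0,0,0,0,0,0,0,0]}'
python3 -m creep '{"claw":[8,7.5,7,6.7,6.4,6.2,6.2,6.2],"dp":[[0,0,0],[0,0,0],[0,0,0],[0,0,0],[0,0,0],[0,0,0],[0,0,0],[0,0,0]],"roll":[0,0,0,0,0,0,0,0]}' 20
python3 - <<'E'
from h import *
s=snap("wrist","w2");print(manip.sense()["force"])
E
```

```text
t: 2.25
tcp_pos: [0.4658, 0.3251, 0.0852]
tool_rot: [0.041, 0.999, -0.0, -0.0]
force: [0.0, 0.3, 0.5]
finger_gap: 0.995
t: 3.05
tcp_pos: [0.4665, 0.3246, 0.0859]
tool_rot: [0.041, 0.999, 0.0, 0.0]
force: [-1.5, 0.9, 6.0]
finger_gap: 0.737
[-0.65543189 -0.29958419  5.20861586]
```

View pics/w2.png

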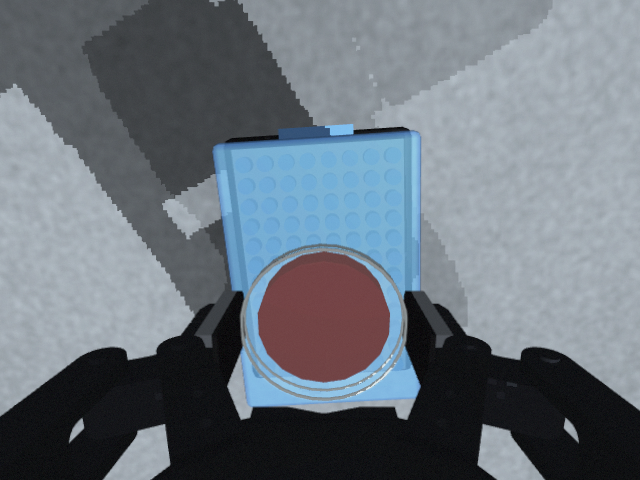

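```bash
python3 -m creep '{"claw":[6.2,6.2,6.2,6.2,6.2,6.2,6.2,6.2],"dp":[[0,0,-1],[0,0,-4],[0,0,-8],[0,0,-12],[0,0,-16],[0,0,-19.5],[0,0,-19.5],[0,0,-19.5]],"roll":[0,0,0,0,0,0,0,0]}'
python3 - <<'E'
from h import *
s=snap("wrist","w3");st=manip.sense();print(st["force"],st["tcp_pos"])
im=s["image"].astype(int);r,g,b=im[...,0],im[...,1],im[...,2]
m=((r>g*1.4)&(r>b*1.4)&(r>50)).astype(np.uint8)
k,l,t,c=cv2.connectedComponentsWithStats(m)
R=Ro.from_quat(st["tool_rot"]).as_matrix()
for i in range(1,k):
    if t[i,4]>100:
        ys,xs=np.where(l==i); Q=(pts(s,np.c_[xs,ys])-st["tcp_pos"])@R; A=np.c_[Q[:,:2],np.ones(len(Q))]
        print(t[i],c[i],Q.mean(0),(Q.max(0)+Q.min(0))/2,np.linalg.lstsq(A,Q[:,2],rcond=None)[0])
E
```

```text
t: 3.9
tcp_pos: [0.4662, 0.3245, 0.2812]
tool_rot: [0.041, 0.999, 0.0, 0.001]
force: [0.3, -0.8, -1.1]
finger_gap: 0.737
[ 0.24374199 -0.45174002 -0.64283367] [0.46546933 0.32416785 0.27978018]
[  258   252   132   130 13198] [323.53167147 317.23571753] [0.00099946 0.00054531 0.00238426] [ 0.01940293  0.00049965 -0.06015806] [-0.16245686 -0.00312178  0.00254833]
```

View pics/w3.png

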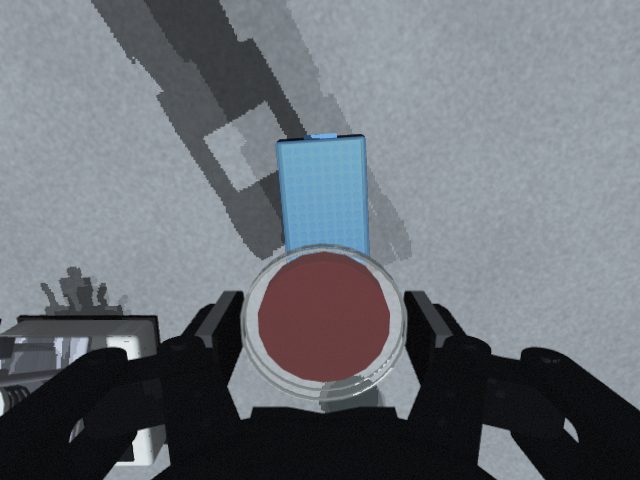

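Run:
```python
from h import *
s=snap("wrist");st=manip.sense();print(st["force"],st["tcp_pos"])
im=s["image"].astype(int);r,g,b=im[...,0],im[...,1],im[...,2]
m=((r>g*1.4)&(r>b*1.4)&(r>50)).astype(np.uint8)
k,l,t,c=cv2.connectedComponentsWithStats(m);i=1+t[1:,4].argmax()
R=Ro.from_quat(st["tool_rot"]).as_matrix()
ys,xs=np.where(l==i); Q=(pts(s,np.c_[xs,ys])-st["tcp_pos"])@R; Q=Q[(Q[:,2]>-.02)&(Q[:,2]<.03)]; 
A=np.c_[Q[:,:2],np.ones(len(Q))];print(len(Q),np.median(Q,0),(Q.max(0)+Q.min(0))/2,np.ptp(Q,0),np.linalg.lstsq(A,Q[:,2],rcond=None)[0])
psi=np.radians(-4.6);h=np.array([np.cos(psi),np.sin(psi),0]);zc=-.5*h+[0,0,.866];xc=.866*h+[0,0,.5];yc=np.cross(zc,xc);O=np.array([.5845,.0395,.151])
tz=.008;tx=-.002
for P in([5,0,55],[5,0,38],[5,0,30],[3,0,24],[0,0,18],[-1,0,15]):
    W=O+np.c_[xc,yc,zc]@(np.array(P)/1000.)
    T=W-R@[tx,0,tz]; print(P,W.round(4),"tcp",T.round(4),"dp cm",((T-st["tcp_pos"])@R*100).round(2))
```

```text
[-0.14289367  0.54645557 -0.44373424] [0.46514124 0.32403098 0.27896287]
13132 [0.00131337 0.00045233 0.00346825] [0.00037887 0.00033642 0.00350794] [0.05347295 0.04937294 0.00445777] [ 0.00221837 -0.00262081  0.0034732 ]
[5, 0, 55] [0.5614 0.0414 0.2011] tcp [0.5594 0.0415 0.2091] dp cm [-11.75 -27.36   6.99]
[5, 0, 38] [0.5699 0.0407 0.1864] tcp [0.5679 0.0409 0.1944] dp cm [-12.61 -27.36   8.46]
[5, 0, 30] [0.5739 0.0404 0.1795] tcp [0.5719 0.0405 0.1875] dp cm [-13.01 -27.36   9.15]
[3, 0, 24] [0.5751 0.0403 0.1733] tcp [0.5732 0.0404 0.1813] dp cm [-13.14 -27.35   9.77]
[0, 0, 18] [0.5755 0.0402 0.1666] tcp [0.5736 0.0404 0.1746] dp cm [-13.18 -27.35  10.44]
[-1, 0, 15] [0.5762 0.0402 0.1635] tcp [0.5742 0.0403 0.1715] dp cm [-13.25 -27.35  10.75]
```

```bash
python3 -m creep '{"claw":[6.2,6.2,6.2,6.2,6.2,6.2,6.2,6.2,6.2,6.2,6.2,6.2],"dp":[[-1,-2,0],[-3,-5,0],[-4.5,-8.5,0],[-6,-12,0],[-7.5,-15.5,0],[-9,-19,1],[-10,-22,2],[-10.5,-25,3],[-10.8,-26.5,4],[-10.8,-27.4,5],[-10.8,-27.4,5.7],[-10.8,-27.4,5.7]],"roll":[0,0,0,0,0,0,0,0,0,0,0,0]}'
cat > chk.py <<'E'
from h import *
import sys
tag=sys.argv[1]
psi=np.radians(-4.6);h=np.array([np.cos(psi),np.sin(psi),0]);zc=-.5*h+[0,0,.866];xc=.866*h+[0,0,.5];yc=np.cross(zc,xc);O=np.array([.5845,.0395,.151]);C=np.c_[xc,yc,zc]
st=manip.sense();R=Ro.from_quat(st["tool_rot"]).as_matrix()
print("tcp",st["tcp_pos"].round(4) if hasattr(st["tcp_pos"],"round") else st["tcp_pos"],"F",np.round(st["force"],1),"gap",st["finger_gap"],"tcp in col mm",((st["tcp_pos"]-O)@C*1000).round(1))
for n in("side","top"):
    s=snap(n);im=s["image"].astype(int);r,g,b=im[...,0],im[...,1],im[...,2]
    m=((r>g*1.35)&(r>b*1.35)&(r>40)).astype(np.uint8);k,l,t,c=cv2.connectedComponentsWithStats(m)
    for i in range(1,k):
        if t[i,4]>40:
            ys,xs=np.where(l==i);Q=pts(s,np.c_[xs,ys]);A=np.c_[Q,np.ones(len(Q))]
            mid=np.median(Q,0)
            if np.linalg.norm(mid[:2]-O[:2])<.12:
                U,S,V=np.linalg.svd(Q[np.linalg.norm(Q-mid,axis=1)<.04]-mid);nn=V[2]*np.sign(V[2,2])
                print(n,t[i],"mid",mid.round(4),"col mm",((mid-O)@C*1000).round(1),"normal col",(nn@C).round(2),"world",nn.round(2))
    u=proj(s,[O+C@[0,0,.02]])[0].astype(int);w,hh=(80,60)
    cr=im[max(0,u[1]-hh):u[1]+hh,max(0,u[0]-w):u[0]+w].astype(np.uint8)[:,:,::-1]
    cv2.imwrite(f"pics/{tag}_{n}.png",cv2.resize(cr,None,fx=5,fy=5,interpolation=2))
E
python3 chk.py a1
```

```text
t: 5.2
tcp_pos: [0.55, 0.0436, 0.2218]
tool_rot: [0.041, 0.999, 0.0, -0.002]
force: [-0.1, -0.4, -0.2]
finger_gap: 0.737
tcp [0.55   0.0436 0.2218] F [-0.1 -0.4 -0.2] gap 0.7371629275400652 tcp in col mm [ 5.3  1.3 78.7]
side [274 200  16  14 167] mid [0.5418 0.0424 0.2178] col mm [-3.7 -0.6 79.3] normal col [0.47 0.09 0.88] world [-0.02  0.1   1.  ]
side [274 213  19   6  56] mid [0.5306 0.0262 0.2067] col mm [-17.8 -17.6  74.6] normal col [0.85 0.5  0.15] world [0.7  0.45 0.55]
```

View pics/a1_side.png

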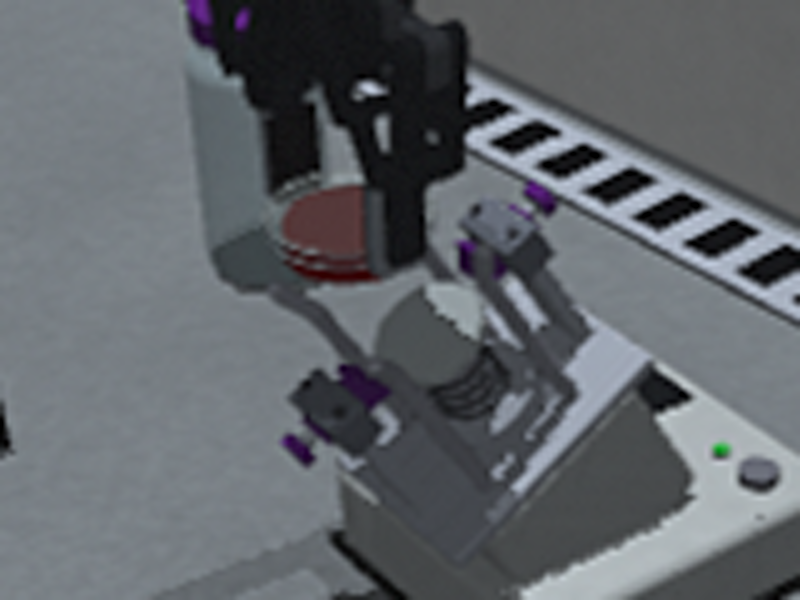

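View pics/a1_top.png

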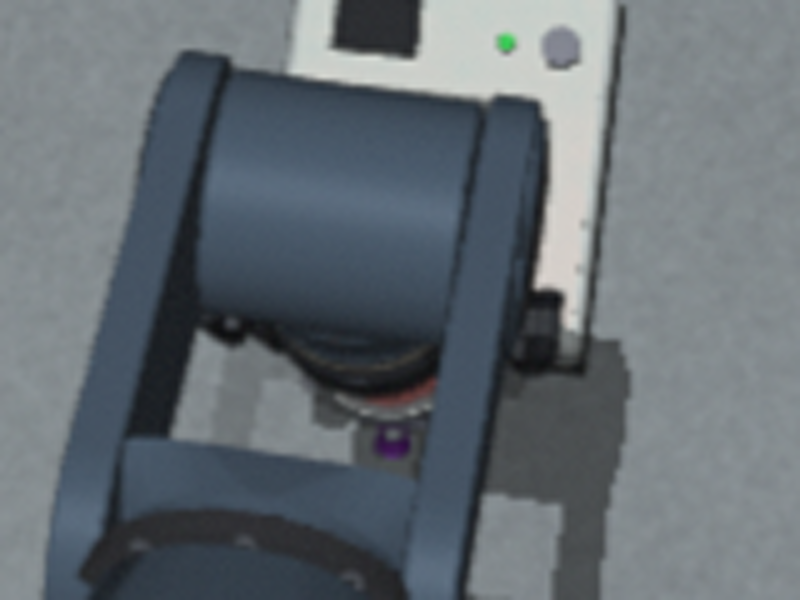

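```bash
python3 -m creep '{"claw":[6.2,6.2,6.2,6.2,6.2,6.2,6.2,6.2,6.2,6.2,6.2],"dp":[[-0.3,0,0.5],[-0.6,0,1],[-0.9,0,1.5],[-1.2,0,2],[-1.5,0,2.4],[-1.8,0,2.8],[-2,0,3.2],[-2.1,0,3.4],[-2.1,0,3.4],[-2.1,0,3.4],[-2.1,0,3.4]],"roll":[0,0,0,0,0,0,0,0,0,0,0]}'
python3 chk.py a2
```

```text
t: 6.4
tcp_pos: [0.5694, 0.0415, 0.1878]
tool_rot: [0.041, 0.999, 0.001, -0.003]
force: [-4.4, 2.1, -3.3]
finger_gap: 0.734
tcp [0.5694 0.0415 0.1878] F [-4.4  2.1 -3.3] gap 0.7338627040508566 tcp in col mm [ 5.3  0.8 39.5]
side [284 213  16  13 167] mid [0.5608 0.0416 0.1843] col mm [-4.   0.2 40.7] normal col [0.48 0.15 0.86] world [-0.01  0.15  0.99]
side [284 224  18   8  54] mid [0.5506 0.0241 0.1741] col mm [-16.6 -18.1  36.2] normal col [0.84 0.54 0.08] world [0.73 0.48 0.48]
top [306 239  15   6  46] mid [0.5483 0.0347 0.1825] col mm [-15.1  -7.7  45.1] normal col [0.94 0.3  0.14] world [0.77 0.24 0.59]
```

View pics/a2_side.png

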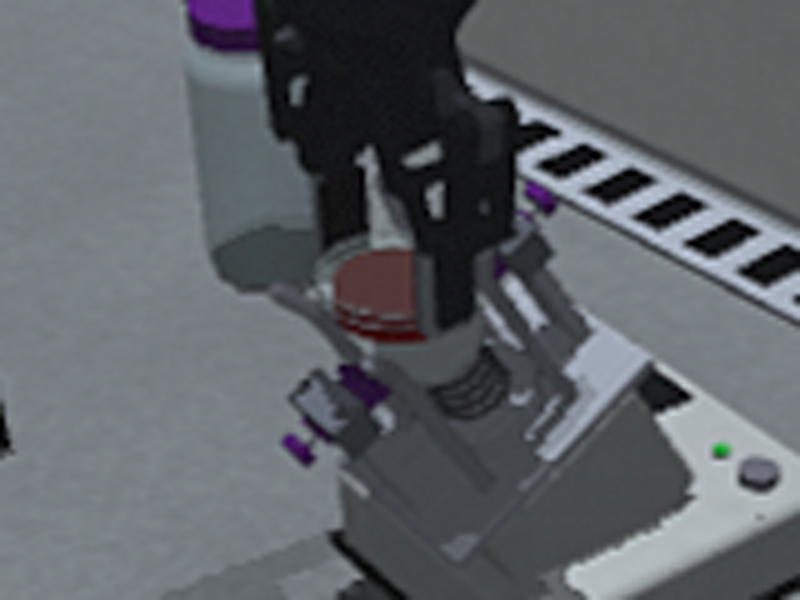

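Run:
```python
from h import *
s=snap("wrist","w4");st=manip.sense();print(st["force"],st["ft_torque"],st["tcp_pos"])
```

```text
[-4.97191185  3.22000811 -3.60967989] [0.44690041 0.90369287 0.02339179] [0.56944814 0.04145819 0.18786314]
```

View pics/w4.png

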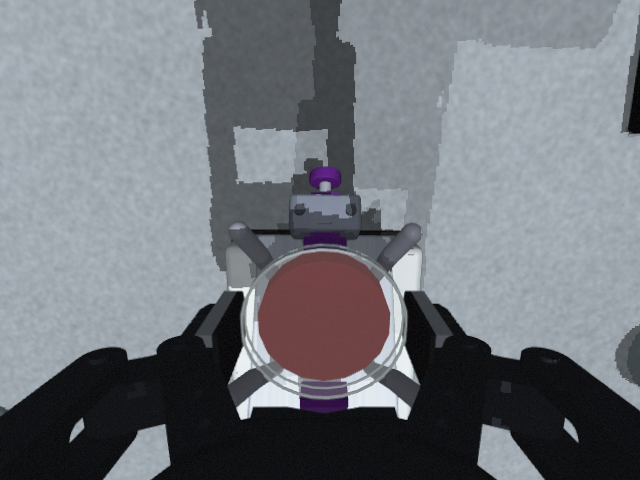

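Run:
```python
from h import *
s=snap("wrist");st=manip.sense()
ys,xs=np.mgrid[280:480,0:640];R=Ro.from_quat(st["tool_rot"]).as_matrix()
Q=pts(s,np.c_[xs.ravel(),ys.ravel()]);L=(Q-st["tcp_pos"])@R*1000;z=s["z_map"][280:480].ravel();rgb=s["image"][280:480].reshape(-1,3).max(1)
k=(z>.01)&(rgb<60)
for a in range(-70,16,5):
    for sg in(-1,1):
        kk=k&(L[:,2]>=a)&(L[:,2]<a+5)&(L[:,1]*sg>20)
        if kk.sum()>20: print(a,sg,kk.sum(),"x",np.percentile(L[kk,0],[2,98]).round(1),"y",np.percentile(L[kk,1],[2,98]).round(1))
```

```text
-70 -1 2266 x [ 4.6 17.5] y [-58.2 -20.5]
-70 1 2139 x [ 4.7 17.5] y [20.4 57.1]
-65 -1 3152 x [-0.2 17.4] y [-61.8 -20.7]
-65 1 2972 x [-0.3 17.4] y [20.6 60.6]
-60 -1 2922 x [-3.2 17.4] y [-64.2 -20.9]
-60 1 2844 x [-3.4 17.4] y [21.  63.6]
-55 -1 2394 x [-10.4  17.3] y [-63.7 -22.9]
-55 1 2418 x [-10.1  17.3] y [22.8 63.8]
-50 -1 2026 x [-11.2  16.1] y [-63.3 -26.8]
-50 1 2068 x [-11.2  16.2] y [26.8 63.3]
-45 -1 5018 x [-9.6 12.5] y [-62.3 -32.4]
-45 1 4966 x [-9.6 12.5] y [32.7 62.3]
-40 -1 1826 x [-9.7 13.4] y [-61.5 -30.7]
-40 1 1856 x [-9.2 13.4] y [30.9 62. ]
-35 -1 817 x [ 6.2 13.6] y [-56.8 -32.5]
-35 1 823 x [ 6.3 13.6] y [32.6 57.3]
-30 -1 242 x [ 2.1 12.3] y [-48.2 -31.2]
-30 1 284 x [ 1.9 12.5] y [31.1 47.7]
-25 -1 384 x [-4.5 11. ] y [-37.2 -30.9]
-25 1 349 x [-6.  11.1] y [30.9 36.1]
-20 -1 387 x [-10.6  10.9] y [-43.9 -30.9]
-20 1 365 x [-10.1  10.9] y [31.  44.3]
-15 -1 390 x [-11.2  10.8] y [-44.3 -30.9]
-15 1 373 x [-16.8  11. ] y [31.1 44.6]
-10 -1 320 x [-9.4 11.2] y [-44.2 -30.9]
-10 1 330 x [-9.6 11.2] y [31.1 44.6]
-5 -1 299 x [-9.1 11.1] y [-44.4 -30.8]
-5 1 297 x [-9.5 11.2] y [31.2 44.5]
0 -1 224 x [-9.4 11.1] y [-44.  -30.9]
0 1 223 x [-9.3 11.2] y [31.1 44.2]
5 -1 57 x [ 5.1 11.2] y [-42.7 -31. ]
5 1 61 x [ 4.5 11.3] y [31.1 42.7]
```

```bash
python3 -m creep '{"claw":[6.2,6.2,6.2,6.2],"dp":[[0.12,0.05,0.05],[0.22,0.07,0.1],[0.22,0.07,0.1],[0.22,0.07,0.1]],"roll":[0,0,0,0]}'
python3 -m creep '{"claw":[6.2,6.2,6.2,6.2,6.2],"dp":[[-0.1,0,0.17],[-0.2,0,0.35],[-0.3,0,0.52],[-0.3,0,0.52],[-0.3,0,0.52]],"roll":[0,0,0,0,0]}'
python3 chk.py a3
```

```text
t: 7.0
tcp_pos: [0.5694, 0.0417, 0.188]
tool_rot: [0.041, 0.999, 0.0, -0.001]
force: [-4.4, 1.3, -3.7]
finger_gap: 0.733
t: 7.5
tcp_pos: [0.572, 0.0415, 0.1831]
tool_rot: [0.041, 0.999, -0.0, -0.001]
force: [-6.1, 0.4, -1.6]
finger_gap: 0.735
tcp [0.572  0.0415 0.1831] F [-6.1  0.4 -1.6] gap 0.735491185763996 tcp in col mm [ 5.1  1.  34.1]
side [285 214  17  14 175] mid [0.5638 0.0405 0.1791] col mm [-3.9 -0.7 34.7] normal col [0.48 0.1  0.87] world [-0.01  0.1   0.99]
side [286 228  18   5  47] mid [0.554  0.0238 0.1672] col mm [-17.2 -18.1  28.6] normal col [0.84 0.52 0.14] world [0.7  0.47 0.54]
top [307 238  14   6  43] mid [0.5509 0.034  0.1775] col mm [-15.4  -8.2  39.5] normal col [0.93 0.29 0.22] world [0.72 0.23 0.66]
```

View pics/a3_side.png

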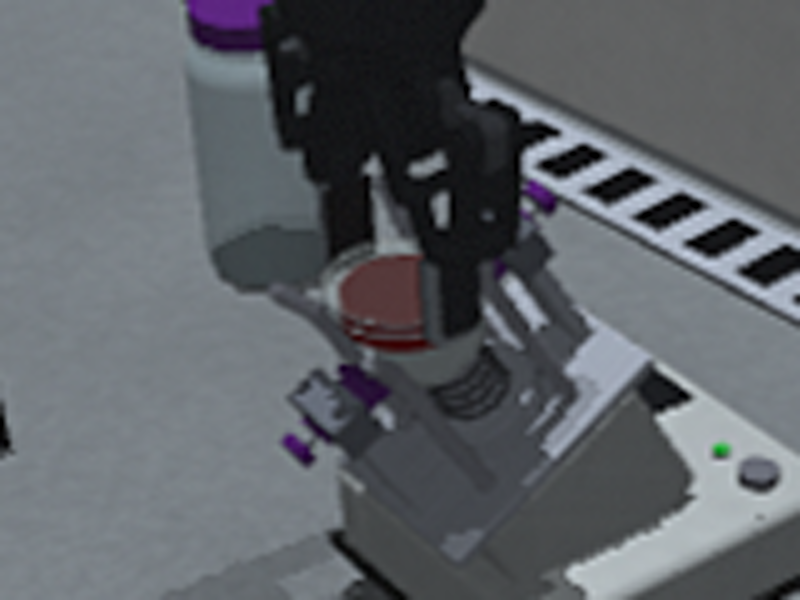

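```bash
python3 -m creep '{"claw":[6.2,6.2,6.2,6.2,6.2],"dp":[[0.2,0,0.1],[0.4,0,0.2],[0.4,0,0.2],[0.4,0,0.2],[0.4,0,0.2]],"roll":[0,0,0,0,0]}'
python3 chk.py a4
```

```text
t: 8.1
tcp_pos: [0.5702, 0.0414, 0.1817]
tool_rot: [0.041, 0.999, -0.0, 0.001]
force: [0.5, -0.1, -1.0]
finger_gap: 0.737
tcp [0.5702 0.0414 0.1817] F [ 0.5 -0.1 -1. ] gap 0.7371647955091226 tcp in col mm [ 2.9  0.8 33.8]
side [285 215  18  20 222] mid [0.5595 0.0373 0.1772] col mm [-8.3 -4.2 35. ] normal col [ 0.45 -0.1   0.89] world [-0.06 -0.1   0.99]
```

```bash
python3 -m creep '{"claw":[6.2,6.2,6.2,6.2,6.2,6.2],"dp":[[-0.1,0,0.17],[-0.2,0,0.35],[-0.3,0,0.52],[-0.4,0,0.7],[-0.4,0,0.7],[-0.4,0,0.7]],"roll":[0,0,0,0,0,0]}'
python3 chk.py a5
```

```text
t: 8.8
tcp_pos: [0.5724, 0.0414, 0.174]
tool_rot: [0.041, 0.999, -0.0, -0.001]
force: [-2.8, -0.6, 3.9]
finger_gap: 0.735
tcp [0.5724 0.0414 0.174 ] F [-2.8 -0.6  3.9] gap 0.7347866946625032 tcp in col mm [ 0.9  1.  26. ]
side [286 218  16  14 183] mid [0.5652 0.0414 0.1694] col mm [-7.6  0.4 25.6] normal col [0.4  0.11 0.91] world [-0.1   0.12  0.99]
```

View pics/a5_side.png

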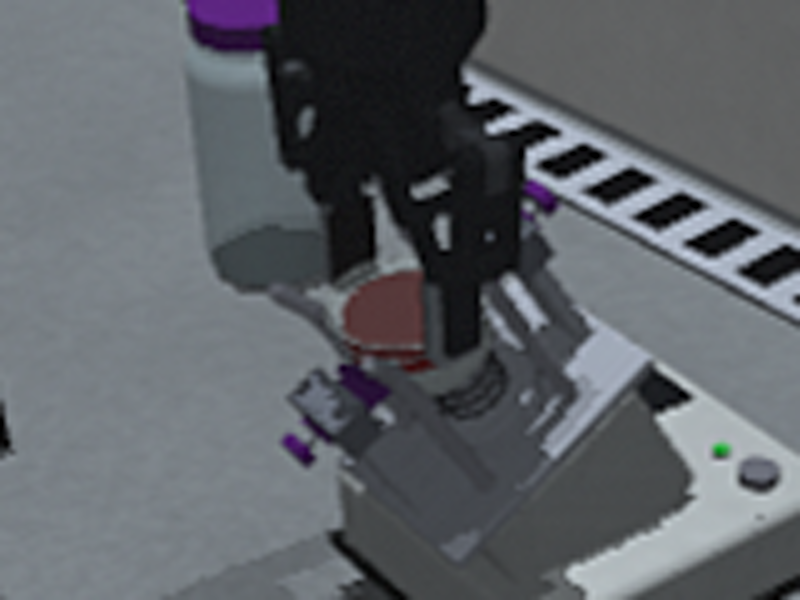

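```bash
python3 -m creep '{"claw":[6.2,6.2,6.2,6.2,6.2,6.2],"dp":[[-0.1,0,0.17],[-0.2,0,0.35],[-0.3,0,0.45],[-0.35,0,0.5],[-0.35,0,0.5],[-0.35,0,0.5]],"roll":[0,0,0,0,0,0]}'
python3 chk.py a6
```

```text
t: 9.5
tcp_pos: [0.5734, 0.0415, 0.1681]
tool_rot: [0.042, 0.999, 0.0, -0.004]
force: [-9.4, -0.8, 3.0]
finger_gap: 0.739
tcp [0.5734 0.0415 0.1681] F [-9.4 -0.8  3. ] gap 0.7385225267252772 tcp in col mm [-1.2  1.1 20.4]
side [286 219  16  16 204] mid [0.5658 0.0417 0.1632] col mm [-10.2   0.7  20. ] normal col [0.29 0.11 0.95] world [-0.21  0.12  0.97]
```

View pics/a6_side.png

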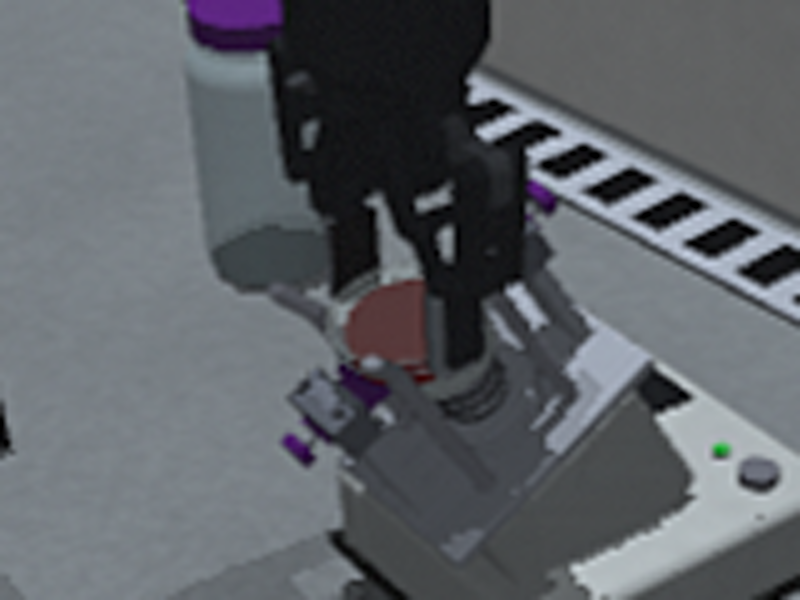

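```bash
python3 -m creep '{"claw":[6.2,6.2,6.2,6.2,6.2],"dp":[[0.2,0,-0.1],[0.45,0,-0.3],[0.5,0,-0.35],[0.5,0,-0.35],[0.5,0,-0.35]],"roll":[0,0,0,0,0]}'
python3 chk.py a7
```

```text
t: 10.1
tcp_pos: [0.5717, 0.0416, 0.1726]
tool_rot: [0.041, 0.999, -0.0, 0.0]
force: [-3.5, -0.5, 2.7]
finger_gap: 0.734
tcp [0.5717 0.0416 0.1726] F [-3.5 -0.5  2.7] gap 0.7335771582294822 tcp in col mm [-0.4  1.  25.2]
side [286 218  16  15 199] mid [0.5633 0.0406 0.1682] col mm [-9.7 -0.6 25.5] normal col [0.34 0.08 0.94] world [-0.16  0.1   0.98]
```

View pics/a7_side.png

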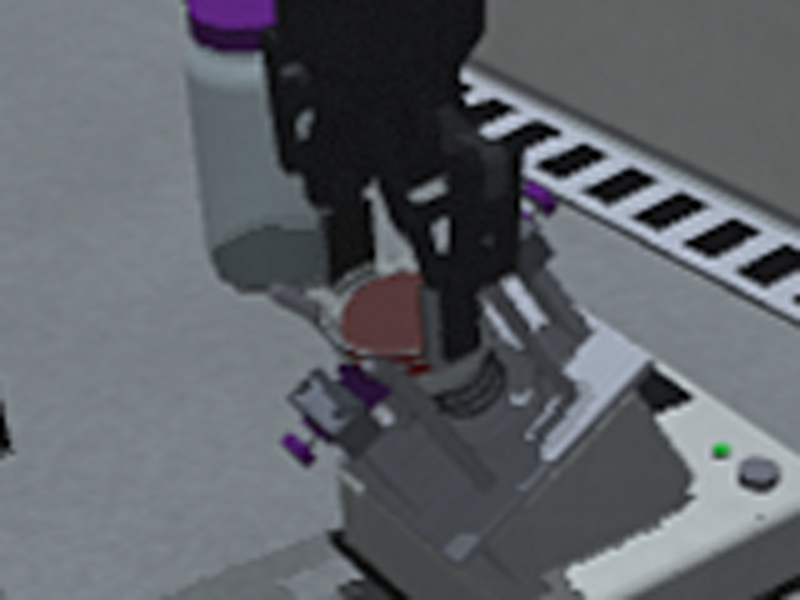

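```bash
python3 -m creep '{"claw":[6.6,7,7.5,8,8.5,8.5,8.5,8.5],"dp":[[0,0,0],[0,0,0],[0,0,0],[0,0,0],[0,0,0],[0,0,0],[0,0,0],[0,0,0]],"roll":[0,0,0,0,0,0,0,0]}'
python3 chk.py a8
python3 - <<'E'
from h import *
snap("wrist","w5")
E
```

```text
t: 11.0
tcp_pos: [0.5715, 0.0416, 0.1726]
tool_rot: [0.041, 0.999, -0.0, 0.0]
force: [-0.5, -0.3, 0.2]
finger_gap: 0.994
tcp [0.5715 0.0416 0.1726] F [-0.5 -0.3  0.2] gap 0.9937257152130599 tcp in col mm [-0.6  1.  25.3]
side [286 216  19  19 277] mid [0.567  0.039  0.1679] col mm [-6.6 -1.9 23.3] normal col [0.14 0.01 0.99] world [-0.37  0.04  0.93]
```

View pics/a8_side.png

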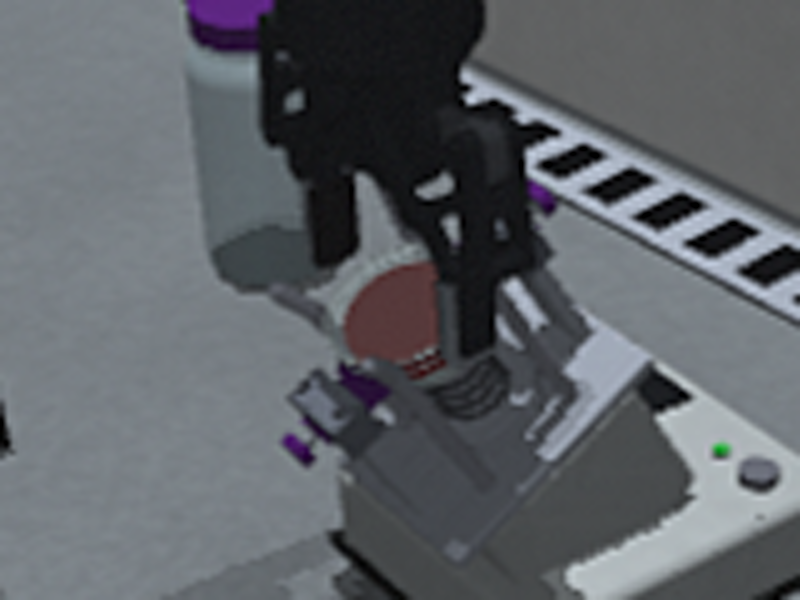

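View pics/w5.png

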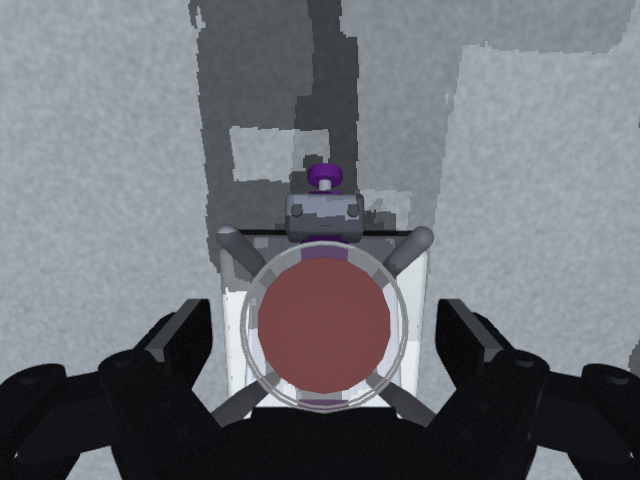

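```bash
python3 -m creep '{"claw":[8.5,8.5,8.5,7,4,2,0,0,0,0,0],"dp":[[0,0,-1],[0,0,-3],[0,0,-6],[3,0,-8],[3,0,-8],[3,0,-8],[3,0,-8],[3,0,-8],[3,0,-8],[3,0,-8],[3,0,-8]],"roll":[0,0,0,0,0,0,0,0,0,0,0]}'
python3 chk.py a9
python3 - <<'E'
from h import *
s=snap("wrist","w6");st=manip.sense()
R=Ro.from_quat(st["tool_rot"]).as_matrix()
ys,xs=np.mgrid[200:480,150:500];Q=pts(s,np.c_[xs.ravel(),ys.ravel()]);L=(Q-st["tcp_pos"])@R*1000;z=s["z_map"][200:480,150:500].ravel();rgb=s["image"][200:480,150:500].reshape(-1,3).max(1)
k=(z>.01)&(rgb<70)&(abs(L[:,0])<30)&(abs(L[:,1])<30)
for a in range(-40,22,4):
    kk=k&(L[:,2]>=a)&(L[:,2]<a+4)
    if kk.sum()>20: print(a,kk.sum(),"x",np.percentile(L[kk,0],[2,98]).round(1),"y",np.percentile(L[kk,1],[2,98]).round(1))
E
```

```text
t: 12.25
tcp_pos: [0.5417, 0.044, 0.2522]
tool_rot: [0.041, 0.999, 0.0, -0.0]
force: [-1.4, -0.4, 0.3]
finger_gap: 0.002
tcp [0.5417 0.044  0.2522] F [-1.4 -0.4  0.3] gap 0.0023128039525720095 tcp in col mm [ 13.3   1.  109.1]
side [286 216  25  19 342] mid [0.5712 0.0363 0.1688] col mm [-2.4 -4.2 21.9] normal col [0.14 0.   0.99] world [-0.37  0.03  0.93]
-40 3960 x [-8.  12.2] y [-29.5  29.4]
-36 1942 x [-7.4 13.5] y [-28.8  28.8]
-32 1919 x [-8.3 13.5] y [-27.1  27.3]
-28 1089 x [-4.7 13.7] y [-25.1  24.9]
-24 271 x [-6.1 12.9] y [-17.9  17.6]
-20 804 x [-10.4  11.3] y [-5.3  5.6]
-16 242 x [ 7.3 11.5] y [-12.    6.6]
-12 376 x [ 6.5 11.4] y [-12.9  13.1]
-8 391 x [ 6.4 11.4] y [-12.9  12.9]
-4 349 x [ 6.3 11.3] y [-12.8  13.1]
0 336 x [ 6.4 11.2] y [-12.9  13.2]
4 290 x [ 6.4 11.3] y [-12.8  13. ]
8 240 x [ 6.5 11.4] y [-11.5  11.8]
12 42 x [ 6.5 11.1] y [-7.   7.2]
```

View pics/a9_side.png

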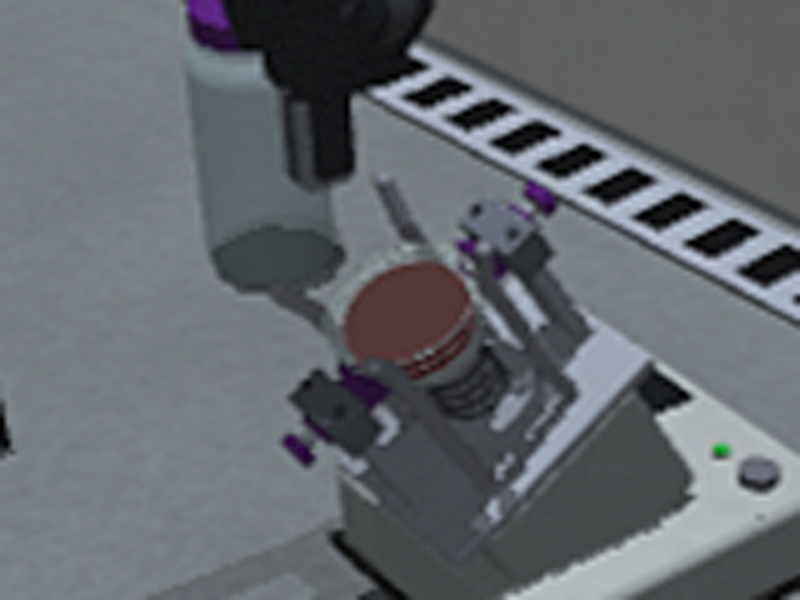

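View pics/w6.png

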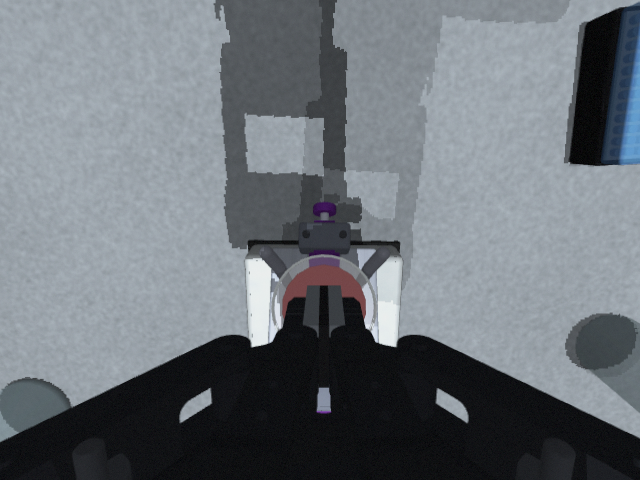

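```bash
python3 -m creep '{"claw":[0,0,0,0,0,0],"dp":[[-0.2,-0.1,2],[-0.4,-0.1,4],[-0.6,-0.1,5],[-0.7,-0.1,5.8],[-0.7,-0.1,5.8],[-0.7,-0.1,5.8]],"roll":[0,0,0,0,0,0]}'
python3 -m creep '{"claw":[0,0,0,0,0,0,0],"dp":[[-0.15,0,0.26],[-0.3,0,0.52],[-0.45,0,0.78],[-0.6,0,1.04],[-0.7,0,1.21],[-0.8,0,1.39],[-0.8,0,1.39]],"roll":[0,0,0,0,0,0,0]}'
python3 chk.py b1
```

```text
t: 13.0
tcp_pos: [0.5488, 0.0425, 0.195]
tool_rot: [0.041, 0.999, -0.0, 0.0]
force: [0.1, -0.4, -0.6]
finger_gap: -0.002
t: 13.7
tcp_pos: [0.5566, 0.0418, 0.1805]
tool_rot: [0.041, 0.999, 0.0, -0.0]
force: [-0.0, 0.5, 0.2]
finger_gap: 0.001
tcp [0.5566 0.0418 0.1805] F [-0.   0.5  0.2] gap 0.0006791336359672338 tcp in col mm [-9.5  0.  39.5]
side [288 215  23  21 244] mid [0.5771 0.0302 0.1697] col mm [ 3.6 -9.8 19.6] normal col [0.03 0.02 1.  ] world [-0.47  0.06  0.88]
```

View pics/b1_side.png

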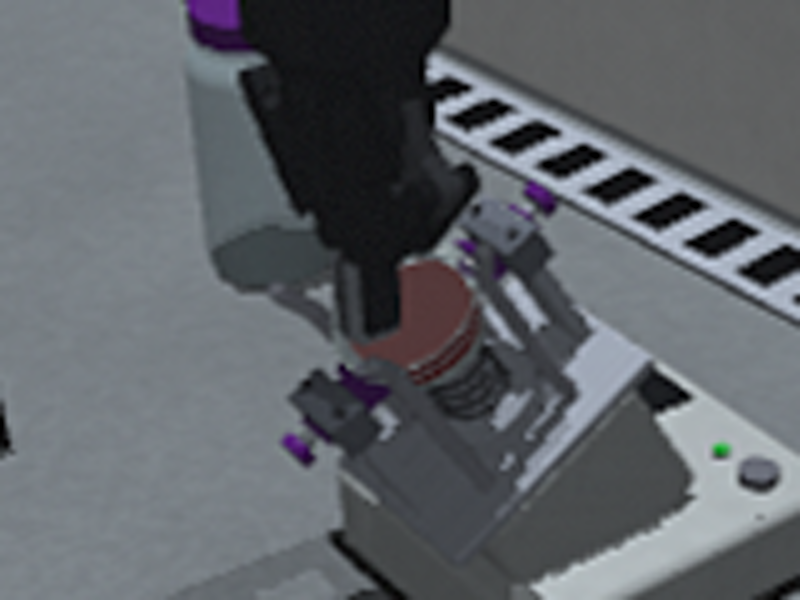

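```bash
python3 -m creep '{"claw":[0,0,0,0,0,0,0,0,0,0],"dp":[[0.33,0,-0.56],[-0.41,0,-0.99],[-0.41,0,-0.99],[-0.71,0,-0.47],[-0.91,0,-0.12],[-1.06,0,0.14],[-1.21,0,0.4],[-1.36,0,0.66],[-1.51,0,0.92],[-1.61,0,1.09]],"roll":[0,0,0,0,0,0,0,0,0,0]}'
python3 chk.py b2
```

```text
t: 14.8
tcp_pos: [0.5723, 0.0404, 0.1703]
tool_rot: [0.041, 0.999, -0.0, -0.0]
force: [-4.0, 0.1, 7.9]
finger_gap: 0.001
tcp [0.5723 0.0404 0.1703] F [-4.   0.1  7.9] gap 0.0011894352744469443 tcp in col mm [-1.  -0.  22.8]
side [291 220  24  21 201] mid [0.5834 0.0275 0.1558] col mm [  2.3 -12.    4.2] normal col [0.02 0.01 1.  ] world [-0.48  0.05  0.88]
```

View pics/b2_side.png

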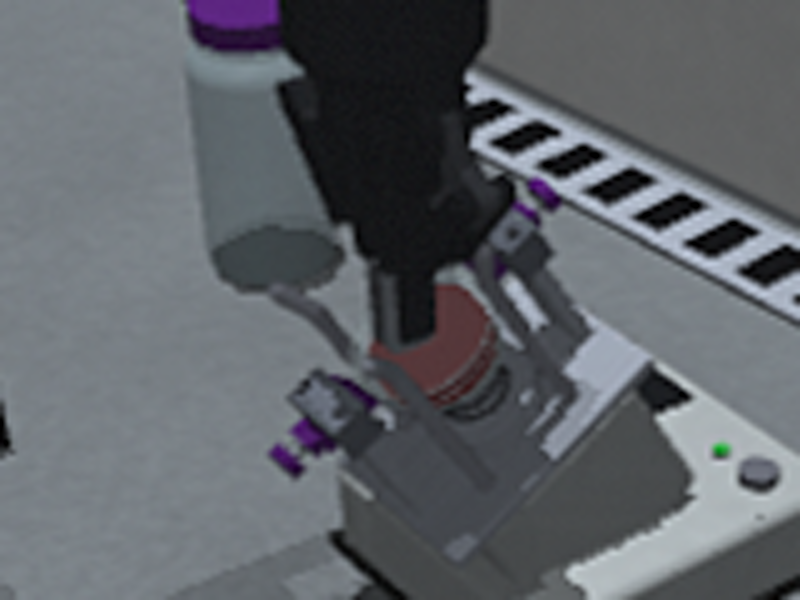

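Both bolts are pushed out and the lid is about level with the latches. I'll press roughly 6 mm more.

```bash
python3 -m creep '{"claw":[0,0,0,0,0,0],"dp":[[-0.1,0,0.17],[-0.2,0,0.35],[-0.3,0,0.52],[-0.33,0,0.57],[-0.33,0,0.57],[-0.33,0,0.57]],"roll":[0,0,0,0,0,0]}'
python3 chk.py b3
```

```text
t: 15.5
tcp_pos: [0.5735, 0.0405, 0.1646]
tool_rot: [0.042, 0.999, 0.0, -0.003]
force: [-6.1, 0.3, 9.7]
finger_gap: 0.002
tcp [0.5735 0.0405 0.1646] F [-6.1  0.3  9.7] gap 0.0020354577086512953 tcp in col mm [-2.8  0.1 17.3]
side [298 222  18  21 187] mid [0.5877 0.0265 0.1517] col mm [  4.  -12.7  -1.5] normal col [-0.01  0.02  1.  ] world [-0.5   0.06  0.86]
```

View pics/b3_side.png

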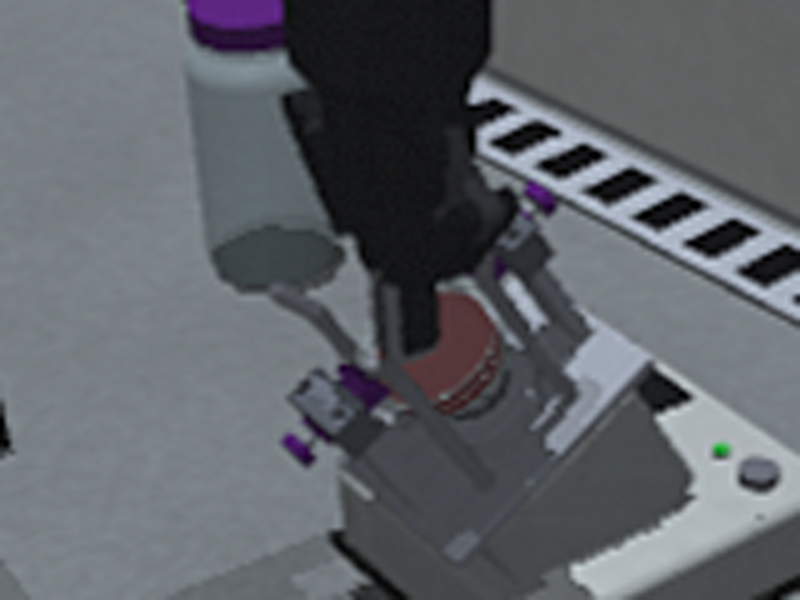

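```bash
python3 -m creep '{"claw":[0,0,0,0,0,0,0,0,0,0],"dp":[[0.25,0,-0.43],[1,0,-1.7],[2,0,-3.5],[2,0,-6],[2,0,-9],[3,-3,-10],[4,-7,-10],[5,-11,-10],[5,-11,-10],[5,-11,-10]],"roll":[0,0,0,0,0,0,0,0,0,0]}'
python3 chk.py b4
```

```text
t: 16.6
tcp_pos: [0.5167, -0.0659, 0.2644]
tool_rot: [0.043, 0.999, 0.0, 0.0]
force: [0.5, 1.3, -0.2]
finger_gap: 0.003
tcp [ 0.5167 -0.0659  0.2644] F [ 0.5  1.3 -0.2] gap 0.0026425750464868355 tcp in col mm [   5.4 -110.5  127.8]
side [292 222  23  19 272] mid [0.5824 0.0329 0.1525] col mm [-0.6 -6.8  2.1] normal col [0.   0.01 1.  ] world [-0.49  0.05  0.87]
top [302 217  24  23 429] mid [0.5846 0.04   0.1506] col mm [-0.2  0.5 -0.4] normal col [-0.03 -0.01  1.  ] world [-0.52  0.03  0.85]
```

View pics/b4_side.png

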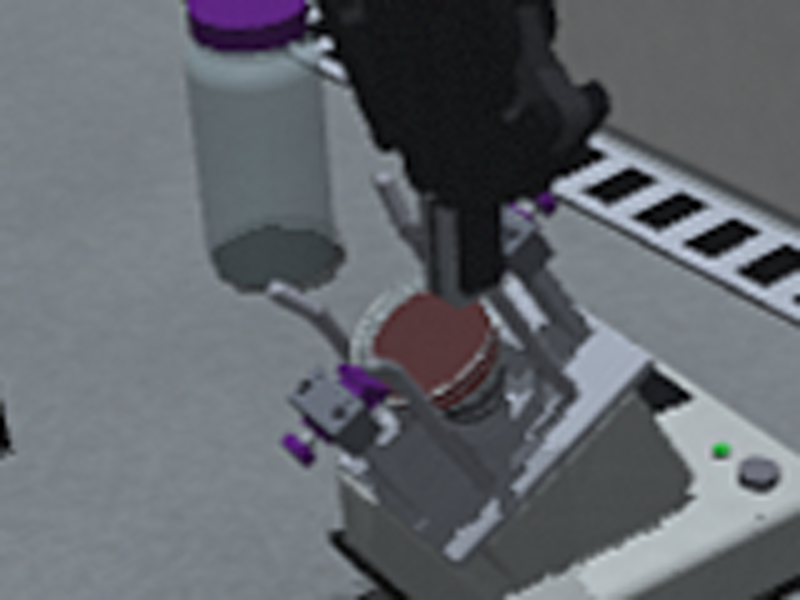

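View pics/b4_top.png

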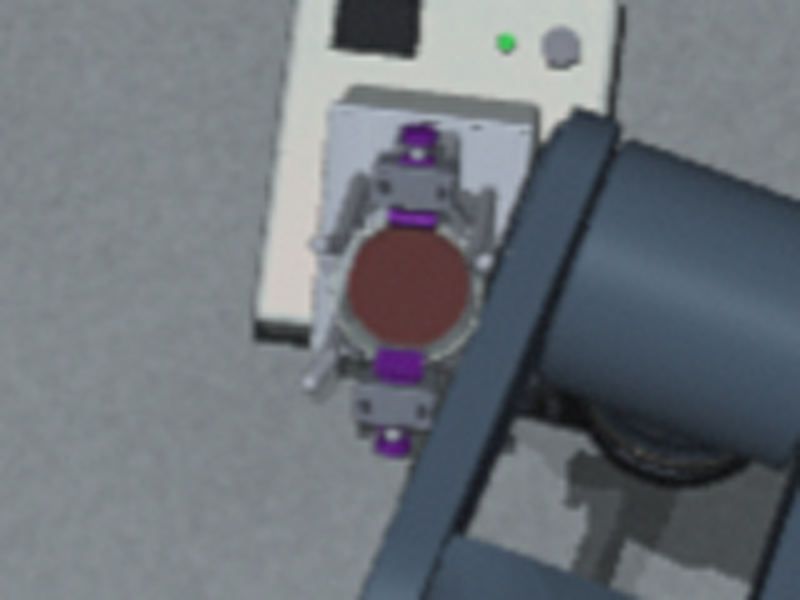

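```bash
python3 -m creep '{"claw":[8.5,8.5,8.5,8.5,8.5,8.5,8.5,8.5,8.5,8.5,8.5],"dp":[[1,-3,0],[2,-7,0],[3,-11,0],[4,-15,0],[5,-19,0],[6,-23,1],[6.8,-26,2],[7.1,-28,3],[7.3,-29.5,4],[7.3,-29.8,4],[7.3,-29.8,4]],"roll":[0,0,0,0,0,0,0,0,0,0,0]}'
python3 - <<'E'
from h import *
P=[]
for _ in range(3):
    s=snap("wrist","w7");st=manip.sense();P.append(st["tcp_pos"])
T=np.mean(P,0);print(T);R=Ro.from_quat(st["tool_rot"]).as_matrix();print(st["q"])
im=s["image"].astype(int);r,g,b=im[...,0],im[...,1],im[...,2]
m=((r>g*1.4)&(r>b*1.4)&(r>50)).astype(np.uint8)
k,l,t,c=cv2.connectedComponentsWithStats(m)
for i in range(1,k):
    if t[i,4]>100:
        for u in (c[i],[t[i,0]+t[i,2]/2,t[i,1]+t[i,3]/2]):
            p=plane(s,[u],.014)[0];print(t[i],u,p,((p-T)@R*100).round(2))
E
```

```text
t: 17.8
tcp_pos: [0.42, -0.3555, 0.2238]
tool_rot: [0.041, 0.999, 0.001, -0.0]
force: [-1.1, -0.2, -0.1]
finger_gap: 0.998
[ 0.42013198 -0.35510729  0.22440132]
[-9.04985509e-01  4.59797657e-01  1.64954968e+00  3.41559632e-04
  1.03196926e+00 -2.39483505e+00]
[ 291  184   56   57 2479] [318.75716015 212.06494554] [ 0.41684472 -0.35886419  0.014     ] [ 0.31 -0.4  21.04]
[ 291  184   56   57 2479] [np.float64(319.0), np.float64(212.5)] [ 0.41726075 -0.35867854  0.014     ] [ 0.27 -0.38 21.04]
```

View pics/w7.png

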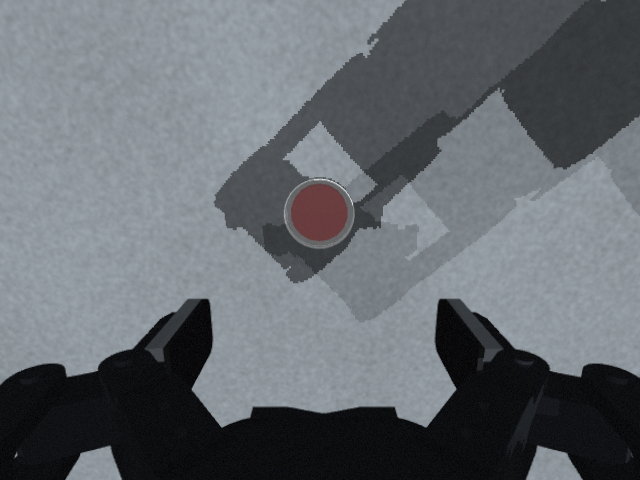

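```bash
python3 -m creep '{"claw":[8.5,8.5,8.5,8.5,8.5,8.5,8.5,8.5,8.5],"dp":[[0.45,-0.33,4],[0.45,-0.33,8],[0.45,-0.33,12],[0.45,-0.33,15],[0.45,-0.33,17.5],[0.45,-0.33,19],[0.45,-0.33,20],[0.45,-0.33,20.3],[0.45,-0.33,20.3]],"roll":[0,0,0,0,0,0,0,0,0]}'
python3 -m creep '{"claw":[8,7.5,7,6.7,6.4,6.2,6.2,6.2],"dp":[[0,0,0],[0,0,0],[0,0,0],[0,0,0],[0,0,0],[0,0,0],[0,0,0],[0,0,0]],"roll":[0,0,0,0,0,0,0,0]}' 20
python3 -m creep '{"claw":[6.2,6.2,6.2,6.2,6.2,6.2,6.2,6.2,6.2],"dp":[[0,0,-1],[0,0,-4],[0,0,-8],[0,0,-12],[0,0,-16],[0,0,-20],[0,0,-24.5],[0,0,-24.5],[0,0,-24.5]],"roll":[0,0,0,0,0,0,0,0,0]}'
python3 - <<'E'
from h import *
P=[]
for _ in range(4):
    s=snap("wrist","w8");st=manip.sense();P.append(st["tcp_pos"])
T=np.mean(P,0);print(T,st["force"]);
im=s["image"].astype(int);r,g,b=im[...,0],im[...,1],im[...,2]
m=((r>g*1.4)&(r>b*1.4)&(r>50)).astype(np.uint8)
k,l,t,c=cv2.connectedComponentsWithStats(m);i=1+t[1:,4].argmax();print(t[i],c[i])
R=Ro.from_quat(st["tool_rot"]).as_matrix()
ys,xs=np.where(l==i); Q=(pts(s,np.c_[xs,ys])-T)@R; Q=Q[(Q[:,2]>-.02)&(Q[:,2]<.03)]
print(np.median(Q,0),(Q.max(0)+Q.min(0))/2)
psi=np.radians(-4.6);h=np.array([np.cos(psi),np.sin(psi),0]);zc=-.5*h+[0,0,.866];xc=.866*h+[0,0,.5];yc=np.cross(zc,xc);O=np.array([.5845,.0395,.151]);C=np.c_[xc,yc,zc]
for c in([2.5,0.7,79],[2.5,0.7,35]):
    W=O+C@(np.array(c)/1000);print(c,W,((W-T)@R*100).round(2))
E
```

```text
t: 18.85
tcp_pos: [0.4151, -0.3591, 0.0215]
tool_rot: [0.041, 0.999, -0.0, 0.0]
force: [-0.2, 0.4, 0.3]
finger_gap: 0.995
t: 19.65
tcp_pos: [0.4147, -0.3592, 0.0216]
tool_rot: [0.041, 0.999, -0.0, 0.0]
force: [0.2, 0.9, 5.2]
finger_gap: 0.733
t: 20.55
tcp_pos: [0.4148, -0.3592, 0.2675]
tool_rot: [0.041, 0.999, -0.001, 0.001]
force: [-0.1, -0.3, -1.2]
finger_gap: 0.734
[ 0.41397706 -0.35821908  0.26486625] [-0.29852363  0.42255038 -0.82622148]
[  258   253   132   130 13239] [323.52692802 317.90618627]
[1.52467595e-03 6.12341596e-05 4.51441984e-03] [0.00057863 0.00027891 0.00449273]
[2.5, 0.7, 79] [0.5473414  0.04319194 0.220664  ] [-9.98 41.09  4.52]
[2.5, 0.7, 35] [0.56927053 0.04142757 0.18256   ] [-12.19  41.09   8.32]
```

View pics/w8.png

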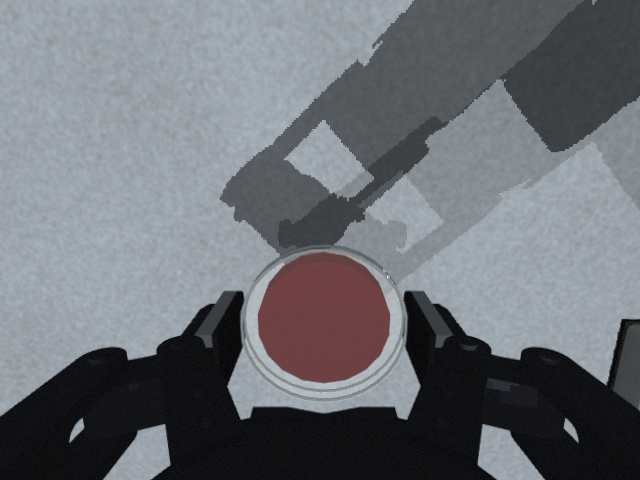

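```bash
python3 -m creep '{"claw":[6.2,6.2,6.2,6.2,6.2,6.2,6.2,6.2,6.2,6.2,6.2,6.2],"dp":[[-0.5,2,0],[-1.5,5.5,0],[-2.5,9.5,0],[-3.5,13.5,0],[-4.5,18,0],[-5.5,22.5,0],[-6.5,27,0],[-7.5,31,0],[-8.5,35,1],[-9.3,38.5,2],[-10,40.5,3],[-10,41.1,4]],"roll":[0,0,0,0,0,0,0,0,0,0,0,0]}'
python3 -m creep '{"claw":[6.2,6.2,6.2],"dp":[[0,0,0.4],[0,0,0.4],[0,0,0.4]],"roll":[0,0,0]}'
python3 chk.py c1; python3 chk.py c1
```

```text
t: 21.95
tcp_pos: [0.5484, 0.0443, 0.2242]
tool_rot: [0.04, 0.999, 0.0, -0.001]
force: [-0.2, -0.3, 0.1]
finger_gap: 0.733
t: 22.25
tcp_pos: [0.5482, 0.0409, 0.222]
tool_rot: [0.042, 0.999, -0.0, -0.0]
force: [0.9, 0.4, 0.3]
finger_gap: 0.737
tcp [0.5482 0.0409 0.222 ] F [0.9 0.4 0.3] gap 0.737461594631649 tcp in col mm [ 4.1 -1.5 79.7]
side [274 201  16  12 160] mid [0.5406 0.0419 0.2182] col mm [-4.5 -1.2 80.1] normal col [0.48 0.11 0.87] world [-0.02  0.11  0.99]
side [274 213  18   7  56] mid [0.5282 0.0235 0.207 ] col mm [-19.5 -20.4  75.9] normal col [0.84 0.54 0.05] world [0.74 0.48 0.46]
side [292 221  23  20 302] mid [0.5833 0.0343 0.1526] col mm [ 0.1 -5.2  1.8] normal col [0.01 0.01 1.  ] world [-0.49  0.05  0.87]
tcp [0.5485 0.041  0.2226] F [ 0.4  0.6 -0.4] gap 0.73001906584324 tcp in col mm [ 4.6 -1.4 80. ]
side [274 201  16  13 166] mid [0.5403 0.0413 0.2187] col mm [-4.4 -1.7 80.7] normal col [0.47 0.12 0.88] world [-0.02  0.12  0.99]
side [275 213  17   7  61] mid [0.5289 0.0231 0.212 ] col mm [-16.3 -20.8  79.9] normal col [0.84 0.51 0.2 ] world [0.67 0.46 0.59]
side [292 221  23  20 304] mid [0.5831 0.0348 0.1527] col mm [-0.1 -4.8  2. ] normal col [0.01 0.01 1.  ] world [-0.49  0.05  0.87]
```

View pics/c1_side.png

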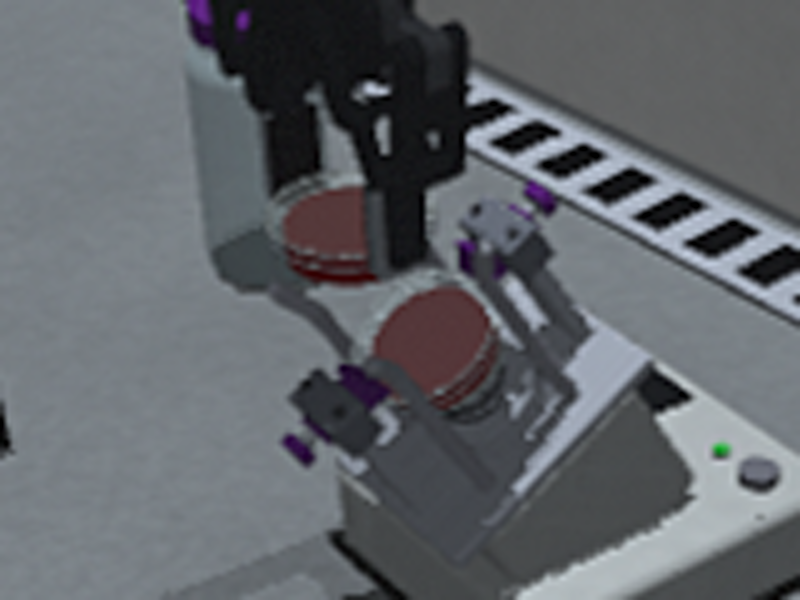

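```bash
python3 -m creep '{"claw":[6.2,6.2,6.2,6.2,6.2,6.2,6.2,6.2,6.2,6.2,6.2],"dp":[[-0.3,0.2,0.6],[-0.6,0.2,1.2],[-0.9,0.2,1.8],[-1.2,0.2,2.4],[-1.5,0.2,3],[-1.8,0.2,3.5],[-2,0.2,4],[-2.1,0.2,4.2],[-2.2,0.2,4.35],[-2.2,0.2,4.35],[-2.2,0.2,4.35]],"roll":[0,0,0,0,0,0,0,0,0,0,0]}'
python3 chk.py c2
```

```text
t: 23.55
tcp_pos: [0.5692, 0.0425, 0.1788]
tool_rot: [0.041, 0.999, -0.0, -0.001]
force: [-5.2, 0.0, 5.9]
finger_gap: 0.734
tcp [0.5692 0.0425 0.1788] F [-5.2  0.   5.9] gap 0.7344716028996203 tcp in col mm [ 0.5  1.8 31.8]
side [284 216  16  14 175] mid [0.5617 0.0422 0.1746] col mm [-8.   0.9 31.9] normal col [0.42 0.11 0.9 ] world [-0.08  0.11  0.99]
side [285 225  30  16 132] mid [0.5707 0.0204 0.1563] col mm [ -7.9 -20.2  10.7] normal col [0.36 0.91 0.2 ] world [0.28 0.89 0.35]
```

View pics/c2_side.png

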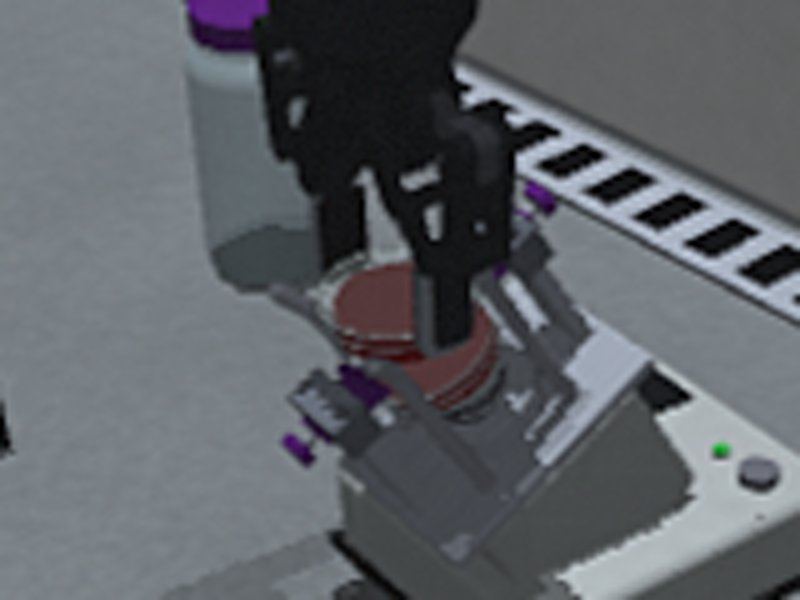

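```bash
python3 -m creep '{"claw":[6.2,6.2,6.2,6.2,6.2,6.2],"dp":[[-0.1,-0.1,0.17],[-0.2,-0.1,0.35],[-0.3,-0.1,0.52],[-0.3,-0.1,0.6],[-0.3,-0.1,0.6],[-0.3,-0.1,0.6]],"roll":[0,0,0,0,0,0]}'
python3 chk.py c3
```

```text
t: 24.25
tcp_pos: [0.5716, 0.042, 0.1728]
tool_rot: [0.041, 0.999, 0.001, -0.002]
force: [-5.6, 2.6, 5.6]
finger_gap: 0.735
tcp [0.5716 0.042  0.1728] F [-5.6  2.6  5.6] gap 0.7352305478946016 tcp in col mm [-0.4  1.5 25.4]
side [285 218  16  15 189] mid [0.5637 0.0415 0.1686] col mm [-9.3  0.3 25.7] normal col [0.34 0.15 0.93] world [-0.16  0.16  0.97]
side [298 227  18  16  79] mid [0.5776 0.0186 0.1457] col mm [ -7.1 -21.4  -2. ] normal col [0.19 0.65 0.74] world [-0.15  0.66  0.73]
```

View pics/c3_side.png

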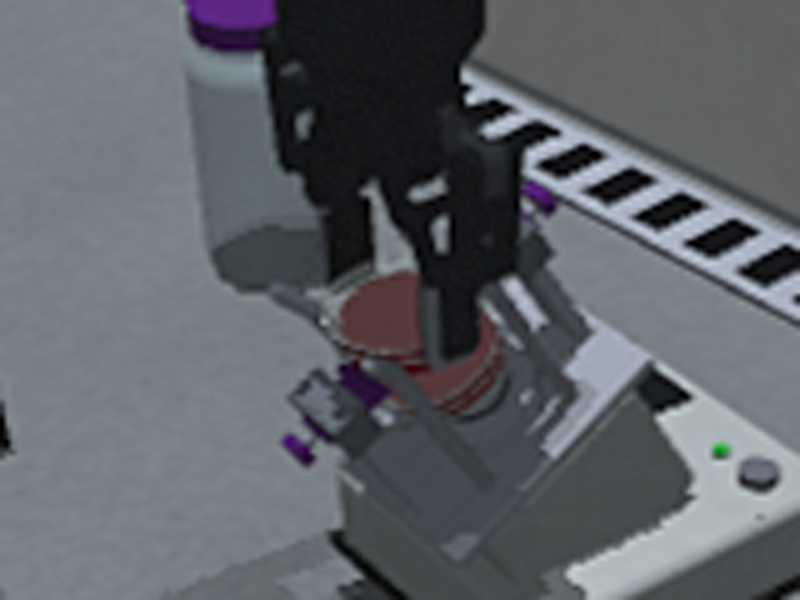

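```bash
python3 -m creep '{"claw":[6.2,6.2,6.6,7,7.5,8,8.5,8.5,8.5,8.5],"dp":[[0.15,0.1,-0.1],[0.15,0.1,-0.1],[0.15,0.1,-0.1],[0.15,0.1,-0.1],[0.15,0.1,-0.1],[0.15,0.1,-0.1],[0.15,0.1,-0.1],[0.15,0.1,-0.1],[0.15,0.1,-0.1],[0.15,0.1,-0.1]],"roll":[0,0,0,0,0,0,0,0,0,0]}'
python3 chk.py c4
```

```text
t: 25.35
tcp_pos: [0.5719, 0.0422, 0.1736]
tool_rot: [0.041, 0.999, 0.0, -0.0]
force: [0.2, 0.5, -0.0]
finger_gap: 0.996
tcp [0.5719 0.0422 0.1736] F [ 0.2  0.5 -0. ] gap 0.9961292358013499 tcp in col mm [ 0.3  1.7 25.9]
side [286 215  19  20 280] mid [0.5675 0.0394 0.1672] col mm [-6.6 -1.4 22.5] normal col [ 0.13 -0.    0.99] world [-0.38  0.03  0.92]
side [298 234  12   7  41] mid [0.5687 0.0173 0.1497] col mm [-12.8 -23.4   5.9] normal col [0.54 0.73 0.42] world [0.32 0.7  0.63]
```

View pics/c4_side.png

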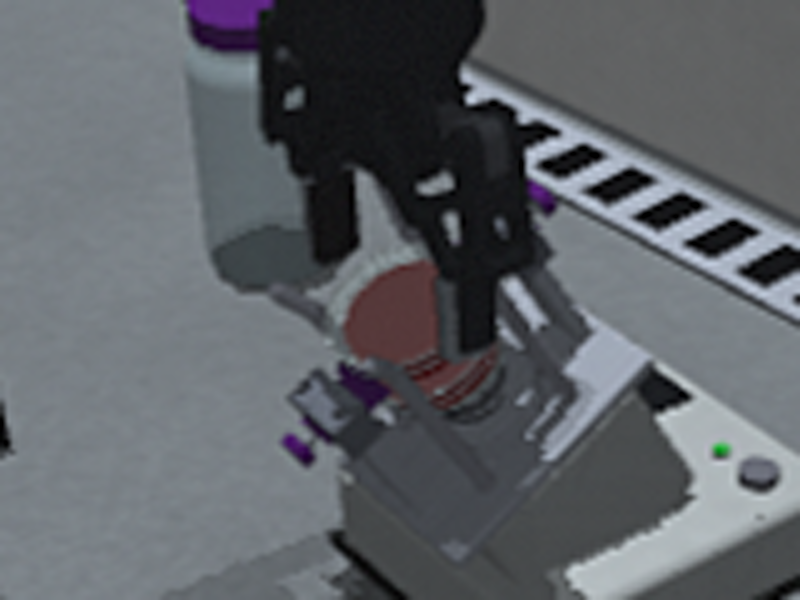

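```bash
python3 -m creep '{"claw":[8.5,8.5,8.5,7,4,2,0,0,0,0,0],"dp":[[0,0,-1],[0,0,-3],[0,0,-6],[3,-0.1,-8],[3,-0.1,-8],[3,-0.1,-8],[3,-0.1,-8],[3,-0.1,-8],[3,-0.1,-8],[3,-0.1,-8],[3,-0.1,-8]],"roll":[0,0,0,0,0,0,0,0,0,0,0]}'
python3 -m creep '{"claw":[0,0,0,0,0,0],"dp":[[-0.2,-0.1,2],[-0.4,-0.1,4],[-0.6,-0.1,5],[-0.6,-0.1,5.8],[-0.6,-0.1,5.8],[-0.6,-0.1,5.8]],"roll":[0,0,0,0,0,0]}'
python3 chk.py d1
```

```text
t: 26.55
tcp_pos: [0.542, 0.0437, 0.2532]
tool_rot: [0.041, 0.999, 0.0, -0.0]
force: [0.2, -0.3, -0.2]
finger_gap: -0.003
t: 27.15
tcp_pos: [0.5482, 0.0422, 0.1959]
tool_rot: [0.041, 0.999, -0.0, 0.0]
force: [-0.8, 1.5, 0.2]
finger_gap: 0.002
tcp [0.5482 0.0422 0.1959] F [-0.8  1.5  0.2] gap 0.002073864485141968 tcp in col mm [-9.1 -0.2 57.1]
side [286 215  25  20 320] mid [0.573  0.0347 0.169 ] col mm [-0.6 -5.7 21.1] normal col [ 0.14 -0.    0.99] world [-0.38  0.03  0.93]
side [298 226  17  15  80] mid [0.576  0.0164 0.1533] col mm [ -4.6 -23.8   5.3] normal col [0.05 0.91 0.42] world [-0.1   0.92  0.39]
```

Pose matches the first run (TCP at column x −9, z 57). I'll square the dish from the front, then check.

```bash
python3 -m creep '{"claw":[0,0,0,0,0,0,0],"dp":[[-0.15,0,0.26],[-0.3,0,0.52],[-0.5,0,0.87],[-0.65,0,1.13],[-0.78,0,1.35],[-0.88,0,1.52],[-0.88,0,1.52]],"roll":[0,0,0,0,0,0,0]}'
python3 chk.py d2
```

```text
t: 27.95
tcp_pos: [0.5568, 0.0415, 0.1803]
tool_rot: [0.041, 0.999, 0.0, 0.0]
force: [-0.1, -0.1, 0.9]
finger_gap: 0.002
tcp [0.5568 0.0415 0.1803] F [-0.1 -0.1  0.9] gap 0.0016737162122865614 tcp in col mm [-9.4 -0.3 39.2]
side [288 215  23  21 243] mid [0.5776 0.0301 0.1701] col mm [  4.2 -10.   19.6] normal col [0.02 0.   1.  ] world [-0.48  0.04  0.87]
side [299 225  16  16  69] mid [0.5777 0.0157 0.1547] col mm [ -2.4 -24.2   5.6] normal col [-0.01  0.89  0.46] world [-0.16  0.9   0.4 ]
```

View pics/d2_side.png

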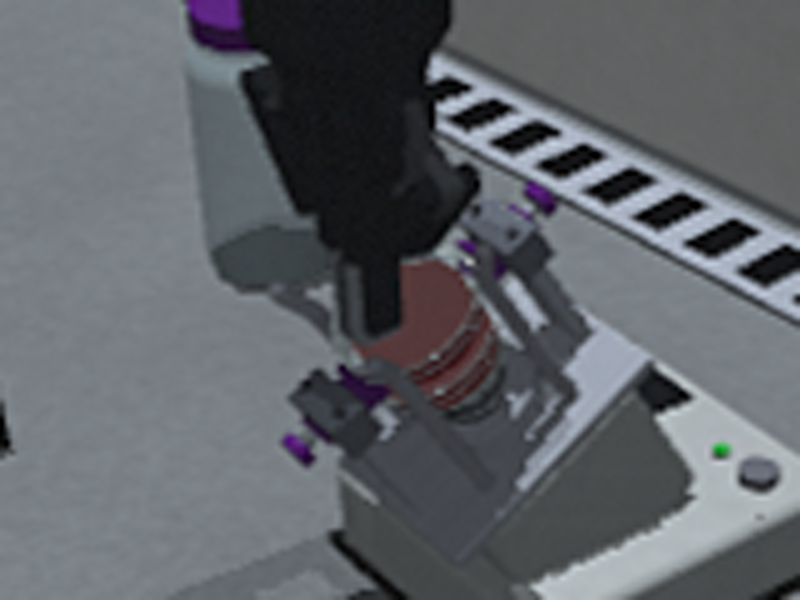

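Square. Now I'll press at the centre, as before.

```bash
python3 -m creep '{"claw":[0,0,0,0,0,0,0,0,0,0],"dp":[[0.33,0,-0.56],[-0.41,0,-0.99],[-0.41,0,-0.99],[-0.71,0,-0.47],[-0.91,0,-0.12],[-1.06,0,0.14],[-1.21,0,0.4],[-1.36,0,0.66],[-1.51,0,0.92],[-1.61,0,1.09]],"roll":[0,0,0,0,0,0,0,0,0,0]}'
python3 -m creep '{"claw":[0,0,0,0,0,0],"dp":[[-0.1,0,0.17],[-0.2,0,0.35],[-0.3,0,0.52],[-0.38,0,0.66],[-0.38,0,0.66],[-0.38,0,0.66]],"roll":[0,0,0,0,0,0]}'
python3 chk.py d3
```

```text
t: 29.05
tcp_pos: [0.5723, 0.0401, 0.1708]
tool_rot: [0.041, 0.999, -0.0, -0.0]
force: [-4.3, -0.4, 13.4]
finger_gap: -0.004
t: 29.65
tcp_pos: [0.5735, 0.0403, 0.1645]
tool_rot: [0.042, 0.999, 0.0, -0.003]
force: [-10.2, 0.0, 17.9]
finger_gap: -0.001
tcp [0.5735 0.0403 0.1645] F [-10.2   0.   17.9] gap -0.0006146263166149927 tcp in col mm [-2.8 -0.1 17.2]
side [298 222  18  21 185] mid [0.5883 0.0259 0.1513] col mm [  4.3 -13.2  -2.2] normal col [-0.02  0.02  1.  ] world [-0.51  0.06  0.86]
side [304 232  15  15  58] mid [0.5874 0.0148 0.137 ] col mm [ -2.8 -24.4 -14.6] normal col [0.01 0.89 0.46] world [-0.15  0.9   0.4 ]
```

View pics/d3_side.png

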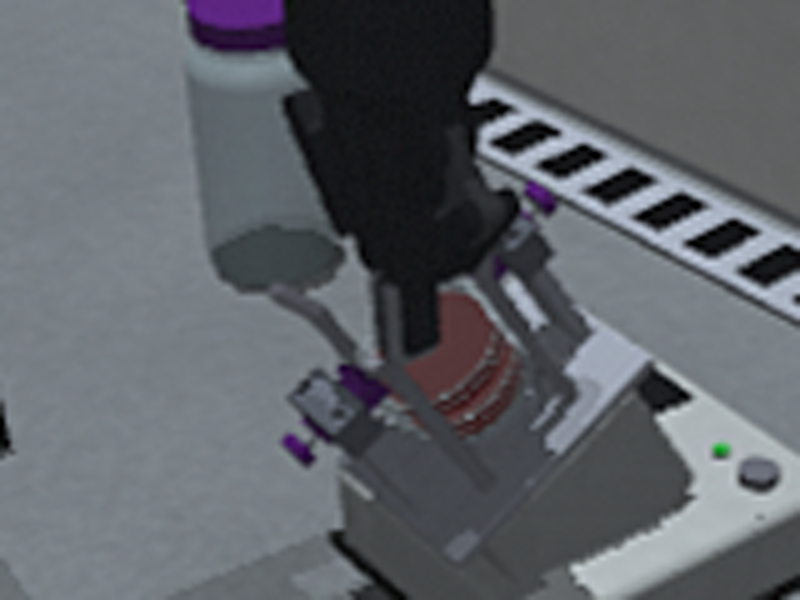

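```bash
python3 -m creep '{"claw":[0,0,0,0,0,0,0,0,0,0,0,0],"dp":[[0.25,0,-0.43],[1,0,-1.7],[2,0,-3.5],[2,0,-6],[2,0,-9],[3,-3,-10],[4,-7,-10],[5,-11,-10],[6,-15,-10],[6,-19,-10],[6,-19,-10],[6,-19,-10]],"roll":[0,0,0,0,0,0,0,0,0,0,0,0]}'
python3 chk.py e1
python3 - <<'E'
from h import *
import pickle
D=pickle.load(open("d0.pkl","rb"))
for n in("top","side"):
    s=snap(n,n+"9");d=np.abs(s["image"].astype(int)-D[n]["image"]).max(2)
    im=s["image"].astype(int);r,g,b=im[...,0],im[...,1],im[...,2]
    O=np.array([.5845,.0395,.151]);
    for nm,I in(("then",D[n]["image"].astype(int)),("now",im)):
        r,g,b=I[...,0],I[...,1],I[...,2]
        for lab,m in(("pur",(r>g*1.6)&(b>g*1.6)&(b>60)),("blue",(b>r*1.5)&(b>110)&(g>r*1.2))):
            k,l,t,c=cv2.connectedComponentsWithStats(m.astype(np.uint8))
            print(n,nm,lab,[(c[i].round(1).tolist(),int(t[i,4])) for i in range(1,k) if t[i,4]>10])
E
```

```text
t: 30.95
tcp_pos: [0.5007, -0.1452, 0.2628]
tool_rot: [0.043, 0.999, 0.0, -0.0]
force: [-0.9, 1.1, -0.7]
finger_gap: 0.003
tcp [ 0.5007 -0.1452  0.2628] F [-0.9  1.1 -0.7] gap 0.0027349551938590905 tcp in col mm [  -3.6 -190.8  131.2]
side [292 221  23  20 291] mid [0.5836 0.0349 0.1531] col mm [ 0.6 -4.7  2.1] normal col [-0.    0.02  1.  ] world [-0.5   0.06  0.86]
side [304 231  15  15  57] mid [0.5852 0.0143 0.1391] col mm [ -3.6 -25.  -11.6] normal col [-0.01  0.9   0.43] world [-0.15  0.92  0.37]
top [302 217  24  23 431] mid [0.5848 0.0401 0.1504] col mm [-0.1  0.6 -0.6] normal col [ 0. -0.  1.] world [-0.5   0.04  0.87]
top then pur [([176.4, 165.7], 566), ([315.6, 197.8], 20), ([313.9, 214.2], 24), ([311.5, 243.8], 57), ([310.8, 259.9], 14)]
top then blue [([186.8, 292.0], 1151)]
top now pur [([176.5, 165.8], 569), ([315.6, 197.8], 20), ([314.0, 214.3], 28), ([311.3, 243.8], 55), ([310.6, 260.0], 14)]
top now blue [([186.1, 288.3], 1822)]
side then pur [([265.9, 163.4], 189), ([324.7, 201.4], 15), ([288.1, 238.5], 33), ([275.9, 251.7], 12)]
side then blue [([126.4, 147.6], 166), ([179.3, 236.2], 623), ([158.8, 246.4], 20)]
side now pur [([265.9, 163.4], 191), ([288.4, 238.6], 33), ([276.0, 251.8], 13)]
side now blue [([126.6, 147.6], 172), ([182.2, 233.5], 973), ([158.8, 246.2], 24)]
```

View pics/e1_side.png

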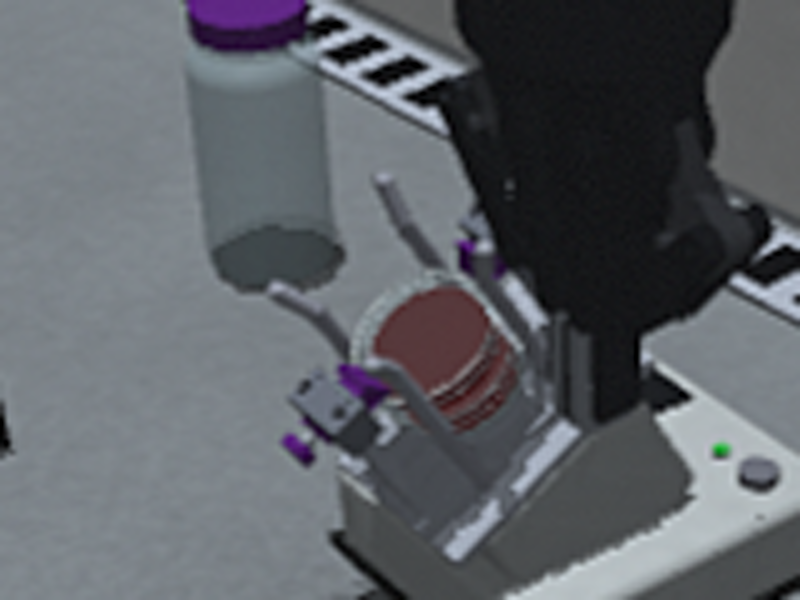

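View pics/top9.png

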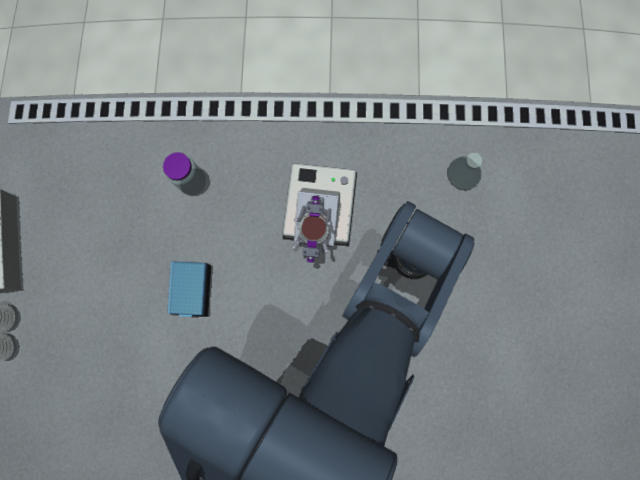

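The top and side views show both dishes stacked square. The bolts are back where they started, and the tip box, bottle and flask haven't moved. The hand is clear, so I'm handing in.

```bash
python3 -c "
from station import workorder; print(workorder.sign_off())"
```

```text
the job is handed in; nothing more can be done
None
```

Both dishes are loaded and latched in the magazine. I loaded the tip-box dish first and the worktop dish second, and handed in at about 31 s. The interface gives no verdict, so the result rests on the checks below.

**How it went:** The tool can't tilt, so I gripped each dish across its lid and swung it in the grip against the plate or dish below. I then let it drop into the mouth. Both dishes first came to rest about 8° off square, so I squared each one with closed fingers at the front of the lid. Pressing down the axis then snapped both bolts shut.

**Last checks, after pulling clear:**

| Check | Result |
|---|---|
| Upper lid, top camera | (−0.1, 0.6, −0.6) mm in the column frame, in line with the column axis |
| Upper lid, side camera | about 2 mm higher and 5 mm to one side; rod and arm hide part of its view, and it read about the same high at the empty magazine |
| Bolts | top camera sees both bolts at their starting pixels; side camera sees only the front one |
| Tip box, bottle, flask | bottle cap at the same pixels; tip box and flask judged by eye from the pictures |
| Hand | about 19 cm to the side of the column, touching nothing |

**Not checked:**
- **Follower and lower dish:** I did not measure the follower's travel or the lower dish's depth directly. The side picture shows two dishes stacked below the bolts.
- **Contact forces:** The dishes and rods touched while I set them in (under about 10 N). The second press peaked at about 21 N, more than the spring alone would need but well below the limits.

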